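Stand the slide rack up, regrip it by its handle and load it into the staining dish

TASK

The rack of glass slides has been laid on its side on the bench to drain. Take the loose green cover off the white staining dish and lay it the right way up on the bench, stand the slide rack upright on the bench and let go of it (held by its ends it cannot go into the dish, there is no room for fingers), then take it by its handle and lower it gently, still held, until it stands on the floor of the dish. Do not shove the dish from its place, and leave the bottle, timer, marker and petri dish alone.

Things in the scene. Friction and masses are not known exactly. Their poses are not given: they have to be found in the camera images.
- slide_rack: Blue plastic rack with ten upright glass slides fixed in it. Standing: 44 mm (its x) by 66 mm (its y), 108 mm tall (its z). Origin: centre of the underside; z points up to the handle. At the start it lies on one long side: its x axis points down, origin 22 mm above the bench, handle pointing to the robot's right (-y, within 26 degrees). 0.15 to 0.31 kg, centre of mass at z = 43 mm.
- ends_middle (a point): Point inside the rack midway between its two end plates, 30 mm above its underside. The plates are its y ends: 66 mm apart over the outsides, each 4 mm thick, 44 mm wide (x), from z = 0 to 46 mm above the underside. Between them the slides fill |x| < 13 mm, |y| < 24 mm up to z = 81 mm.
- handle (a point): Middle of the rack's handle bar, 104 mm above its underside: 12 mm wide (rack x), 66 mm long (rack y), 8 mm tall; 19 mm free between it and the slides below. It stands on two uprights 12 mm wide at the ends.
- staining_dish: White rectangular dish, loose on the bench, 0.6 kg, outside 60 mm (its x) by 82 mm (its y) by 92 mm tall. Origin: centre of the underside, z up. Walls 5 mm, inner floor at z = 6 mm, inside 50 by 72 mm: the rack fits with 3 mm to spare on each side, long side to long side, either way round.
- dish_mouth (a point): Centre of the dish's open mouth, at the height of the rim, 92 mm above its underside.
- cover: Loose deep green cover of the dish, 69 mm (its x) by 91 mm (its y) by 57 mm tall with its grip, 0.12 kg; axes along the dish's at first. Origin: centre of the lower edge of its skirt. The skirt hangs 8 mm down round the dish's rim with 1.5 mm play; it lifts straight off. Flat top at z = 38 mm. Bench free to lay it on: round x = 0.45, y = -0.26.
- cover_grip (a point): Middle of the bar grip on top of the cover: 16 mm wide (cover x), 44 mm long (cover y), from 43 to 57 mm above the cover's lower edge (this point: 50 mm).
- bottle: Bystander: white reagent bottle with a green cap, 48 mm across, 98 mm tall; origin at its underside.
- timer: Bystander: white kitchen-style lab timer, 52 x 66 x 20 mm, lying flat; origin at its underside.
- marker: Bystander: red and white marker pen, 121 mm long, 12 mm thick, lying; origin at its underside.
- petri: Bystander: closed round petri dish, 64 mm across, 13 mm tall; origin at its underside.
Things that resemble listed ones, but are neither listed nor needed, are in the scene too. There is more than one size of the cover; the job needs the smaller.

How it is judged (in metres and radians):
On the way, in this order (a step that is already met when the one before it is completed fails the run):
1. the slide rack stands upright on the bench on its own, let go of (height (world z) of slide_rack below 0.004 m and angle between slide_rack's own z axis and vertical below 0.05 rad and contact force between the fingers and slide_rack below 0.05 N), for 0.2 s.
2. the rack, still held by the fingers, is within 12 mm of the floor of the dish (z of slide_rack in the frame of staining_dish below 0.018 m and horizontal distance between slide_rack and staining_dish below 0.01 m and contact force between the fingers and slide_rack above 0.5 N), for 0.05 s.
At the end, for the whole second after the job is handed in: The rack stands upright on the floor of the dish (its underside within 3 mm of the floor, centred within 7 mm, tilted less than 0.06 rad), the dish stands flat on the bench, the cover lies flat and right way up on the bench, and all is released and at rest (z of slide_rack in the frame of staining_dish below 0.009 m and horizontal distance between slide_rack and staining_dish below 0.007 m and angle between each of slide_rack, cover's own z axis and vertical below 0.06 rad and angle between staining_dish's own z axis and vertical below 0.04 rad and height (world z) of staining_dish below 0.004 m and height (world z) of cover below 0.006 m and height (world z) of cover_grip above 0.045 m and linear speed of each of slide_rack, cover below 0.01 m/s); the robot touches nothing.
It fails at once if the dish is shoved more than 40 mm or tipped (distance of staining_dish from where it was at the start of the episode above 0.04 m or angle between staining_dish's own z axis and vertical above 0.25 rad).
It fails at once if the rack is knocked hard against the dish (over 45 N) (contact force between slide_rack and staining_dish above 45 N).
It fails at once if the bottle, timer, marker or petri dish is moved more than 25 mm (distance of any of bottle, timer, marker, petri from where it was at the start of the episode above 0.025 m).
It also fails if it takes over 72 s, if anything falls off the work surface, if the arm or the gripper's body presses on something with over 40 N, if the wrist force passes 120 N, or if a joint passes its speed limit or range.

ROBOT

A 7-joint arm with a two-finger parallel gripper is mounted at the origin on a cart in front of the work surface, level with it; the furniture and walls round the work are solid. World frame = base frame: x ahead of the robot, y to its left, z up, the work surface at z = 0. Lengths are in mm, angles in rad, forces in N, time in s.
With the tool pointing down it reaches from about 400 to 875 mm from the base axis. Payload 6.5 kg.
Tool frame: the origin (TCP) lies at the very end of the fingers, on their centre line; the grasp point (between the pads) lies 19 mm behind it (bot.pinch_z is the z of the grasp point in the tool frame, in mm); z points along the fingers, y is the line along which they close (so a half turn about z gives the same grasp; the last joint's range is limited). The gripper opens to 85 mm and grips with 20 to 120 N. Pads are 22 mm wide; open, the fingers measure 114 mm over their backs; the gripper's body (76 mm by 85 mm) begins 54 mm behind the grasp point. The pads swing forward as they close: fully open they stand 13 mm farther back than shut.
Start: joints at [-1.361, 0.536, -0.004, 1.538, 0.003, 1.067, -0.071], TCP at [177.001, 625.428, 231.29] pointing down, gripper open.
Joint ranges: [-2.7, 2.7], [-0.37, 2.16], [-1.27, 1.26], [0.24, 2.4], [-1.31, 4.45], [0.19, 1.91], [-2.76, 2.76]. Speed limits (rad/s): [2.39, 2.39, 3.14, 3.14, 3.14, 3.14, 3.14].

INTERFACE

Orientations are given as a unit quaternion [w, x, y, z].
In Python, from station import bot gives the robot as it stands. The module is installed in compiled form; this text tells all that it offers.
- The arm moves only by the tool arm_command, never from a script. Its arguments are lists of equal length, an entry for each row: "hand": the finger opening in m, from 0 to 0.0854; "offset": the shift along the tool's x, y, z in m, a list of three; "spin": the turn about the tool's z in rad. A call has 1 to 8 rows; each row shifts and turns the commanded pose from where the row before left it, along the tool's axes as they then stand; what a row does not reach is not made up. A row lasts 1/10 s, in which the tool goes at most 50 mm and 8.59 degrees, less where a joint would pass 70% of its speed; a pose out of reach is approached as far as the arm can. A call with a gripper value outside its range is refused whole. The fingers move at their own pace and stop on an object; "grip_force" is the grip in N (left out, the last holds). Time passes only in rows, so rows that do not move let the fingers close. It gives the time, the measured TCP pose, the force, the opening and the grip force at its end, in the units of the state.
- bot.get_state(): the state, without advancing time (a new reading comes with each control period).
- bot.get_image(name): name is "side" or "top"; returns the picture (400x640x3 uint8, red, green, blue); there is no depth.
- bot.calibration(name): a dict with "fx", "fy", "cx", "cy" (pixels), "origin" and "rotation" of the camera in the world. Camera axes: x right, y down, z forward; pixel columns grow to the right and rows downward; lengths in mm; the calibration is good to about 2 mm. A picture is of the moment at which its call begins. calibration takes no time and is no camera call.
- bot.job_done(): hands the job in; it is judged then, once.
Trained networks look in the newest picture that a camera, given by its name, has taken for a name from the list of things; names that differ only in an ending like _2 or _b are one class to them, and where a whole thing is asked for, a point or a joint stands for the part that bears it (a point fixed in the world has none). Each returns a list of dicts, best first, with "conf" (0 to 1); they miss things now and then, are a little off and sometimes report something else, mostly with a low value. They report only what shows in the picture. A call takes as long as a camera call. They do not tell look-alikes from the thing itself.
- bot.boxes_of(camera, thing): "point" ([column, row] in pixels, amid what is visible of it).
The state is a dict: "t": time; "joint_positions": joint angles; "joint_vel": joint speeds; "tau": joint torques, N m; "ee_pos": TCP position; "eef_rot": TCP orientation; "force": force on the tool from outside, world axes, zero at the start; "moment": the same for the moment, N m; "finger_gap": opening from 0.0 (shut) to 1.0 (fully open); "finger_force": force on a finger pad.
Only numpy, scipy, OpenCV 4.12 (cv2) and the standard library are available. Lean on these libraries where they do the work, as an engineer would, in place of code of your own. Each camera call takes 0.05 s, during which the arm holds its last target. There are 200 camera calls.

## Working session

There is one attempt and no reset: what is moved stays moved. The work goes in short steps, Python scripts to look and compute and a tool call to move; the robot and the scene stay as the last step left them, time stands still between calls to the robot, and variables do not carry over. Pictures are saved under pics/ and viewed, at most 10 in all, crops included, and the job is handed in when it is done.

Besides the shell and the picture viewer there is one more tool, called after ">>>" in YAML: its name, and indented under it one key for each argument. arm_command: Moves the arm, as the interface text tells. Its arguments: {"type":"object","properties":{"hand":{"type":"array","items":{"type":"number"}},"offset":{"type":"array","items":{"type":"array","items":{"type":"number"}}},"spin":{"type":"array","items":{"type":"number"}},"grip_force":{"type":"number"}},"required":["hand","offset","spin"]}

```bash
mkdir -p pics
python3 - <<'E'
from station import bot
import cv2,numpy as np
s=bot.get_state();print(s)
for n in("top","side"):
    im=bot.get_image(n);cv2.imwrite(f"pics/{n}0.png",im[:,:,::-1]);c=bot.calibration(n);print(n,c)
    for th in("slide_rack","staining_dish","cover","cover_grip","handle","bottle","timer","marker","petri"):
        print(th,[(np.round(d["point"]).tolist(),round(d["conf"],2)) for d in bot.boxes_of(n,th)])
E
```

```text
{'t': 0.0, 'joint_positions': array([-1.36118004,  0.53718138, -0.00440275,  1.53889897,  0.00259388,
        1.06728089, -0.0711733 ]), 'joint_vel': array([ 1.22033401e-03, -1.17383825e-03, -1.05835629e-03,  1.26489235e-03,
        6.74600556e-05,  4.55227964e-04,  1.16680299e-03]), 'tau': array([-2.83213240e-04, -5.83406460e+01,  1.04853999e+00, -2.59108651e+01,
        1.23226253e-02,  9.46451852e-03, -2.93398637e-05]), 'ee_pos': array([176.87919713, 624.80327713, 230.39348627]), 'eef_rot': array([-5.03763145e-05,  1.37439221e-01,  9.90509810e-01, -8.80061081e-04]), 'force': array([-0.33806255,  0.33633978, -0.94120514]), 'moment': array([ 0.03642006, -0.03032766, -0.02235448]), 'finger_force': 0.0, 'finger_gap': 0.9969802060666807}
top {'fx': 414.4867155234346, 'fy': 414.4867155234346, 'cx': 322.431749358203, 'cy': 207.66988978107125, 'origin': array([ 427.30804368,  137.80595804, 1169.49275368]), 'rotation': array([-0.04959954,  0.71288653, -0.69841622,  0.03933778])}
slide_rack [([307.0, 240.0], 0.9)]
staining_dish []
cover [([394.0, 208.0], 0.83), ([387.0, 269.0], 0.57)]
cover
[... 197 characters left out ...]
 ([379.0, 164.0], 0.55)]
marker [([235.0, 260.0], 0.57)]
petri [([319.0, 162.0], 0.87)]
side {'fx': 452.6732389708899, 'fy': 452.6732389708899, 'cx': 314.7174761748284, 'cy': 200.19967538352088, 'origin': array([495.97603403, 875.99511643, 750.38369603]), 'rotation': array([ 0.02106623, -0.04561042,  0.9089258 , -0.41392004])}
slide_rack []
staining_dish [([320.0, 183.0], 0.59)]
cover [([382.0, 184.0], 0.63), ([321.0, 157.0], 0.56)]
cover_grip [([382.0, 189.0], 0.71), ([322.0, 155.0], 0.6)]
handle [([359.0, 245.0], 0.64)]
bottle [([271.0, 178.0], 0.58), ([323.0, 153.0], 0.57)]
timer [([275.0, 314.0], 0.89)]
marker [([380.0, 337.0], 0.75), ([355.0, 248.0], 0.7)]
petri [([258.0, 237.0], 0.81)]
```

View pics/top0.png

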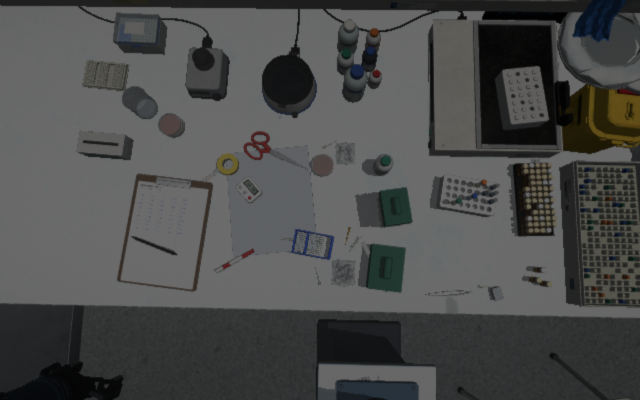

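View pics/side0.png

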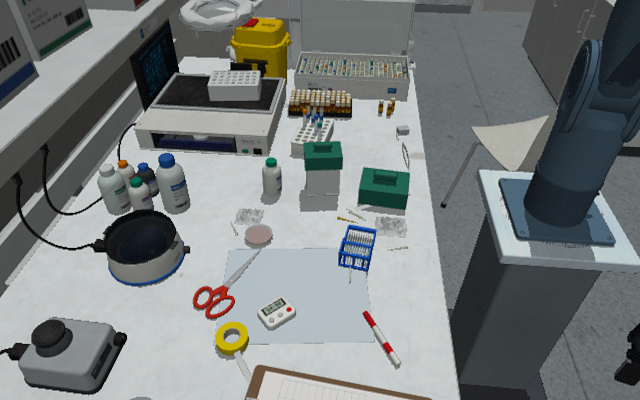

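The rack lies at top (312,243), handle to the right. The cover has two candidates: the one at top (395,207), side (322,155), sits high on the white dish. The one at top (386,267), side (384,187), lies on the bench and looks larger. The first fits. I'll confirm with an enlarged crop and measure.

```bash
cat > h.py <<'E'
from station import bot
import cv2,numpy as np
from scipy.spatial.transform import Rotation as R
def rot(q): return R.from_quat([q[1],q[2],q[3],q[0]]).as_matrix()
def ray(n,px):
    c=bot.calibration(n);M=rot(c["rotation"])
    return np.array(c["origin"]),M@np.array([(px[0]-c["cx"])/c["fx"],(px[1]-c["cy"])/c["fy"],1])
def at(n,px,z):
    o,d=ray(n,px);return o+d*(z-o[2])/d[2]
def proj(n,P):
    c=bot.calibration(n);M=rot(c["rotation"]);p=(np.atleast_2d(P)-c["origin"])@M
    return np.c_[c["fx"]*p[:,0]/p[:,2]+c["cx"],c["fy"]*p[:,1]/p[:,2]+c["cy"]]
def crop(im,x0,y0,x1,y1,f): return cv2.resize(im[y0:y1,x0:x1],None,fx=f,fy=f,interpolation=cv2.INTER_CUBIC)
E
python3 - <<'E'
from h import *
t=cv2.imread("pics/top0.png");s=cv2.imread("pics/side0.png")
a=crop(t,280,170,420,300,4);b=crop(s,290,130,420,280,4)
cv2.imwrite("pics/c1.png",np.clip(a*1.5,0,255));cv2.imwrite("pics/c2.png",b)
print(proj("top",[0,0,0]),proj("side",[0,0,0]))
def hues(n,im):
    h=cv2.cvtColor(im,cv2.COLOR_BGR2HSV)
    for nm,lo,hi in(("green",(65,100,30),(90,255,255)),("blue",(105,130,40),(125,255,255))):
        m=cv2.inRange(h,lo,hi);k,l,st,c=cv2.connectedComponentsWithStats(m)
        for i in range(1,k):
            if st[i,4]>250 and 220<c[i][0]<430:
                ps=np.argwhere(l==i)[:,::-1].astype(np.float32)
                print(n,nm,st[i],np.round(c[i],1),cv2.boxPoints(cv2.minAreaRect(ps)).round(1).tolist())
hues("top",t);hues("side",s)
for px,z in(((395,207),120),((386,267),38),((312,243),40),((250,192),0),((235,260),0),((382,166),98),((319,162),0)):print(px,at("top",px,z).round())
E
```

```text
[[376.50622599 422.90936875]] [[551.48071631 210.92537566]]
top green [381 189  30  36 771] [395.7 206.6] [[380.1000061035156, 191.60000610351562], [405.29998779296875, 187.60000610351562], [410.70001220703125, 221.10000610351562], [385.5, 225.1999969482422]]
top green [ 368  245   36   46 1235] [386.  267.9] [[367.29998779296875, 287.0], [372.0, 244.8000030517578], [404.29998779296875, 248.39999389648438], [399.6000061035156, 290.6000061035156]]
side green [ 304  142   39   28 1013] [322.6 155.4] [[304.0, 142.0], [342.0, 142.0], [342.0, 169.0], [304.0, 169.0]]
side green [ 359  168   51   41 1724] [384.  187.9] [[357.6000061035156, 203.0], [362.20001220703125, 166.8000030517578], [410.0, 172.8000030517578], [405.5, 208.89999389648438]]
side blue [339 225  37  46 581] [356.2 248.3] [[336.0, 264.5], [344.70001220703125, 222.8000030517578], [376.20001220703125, 229.5], [367.5, 271.1000061035156]]
(395, 207) [565. -30. 120.]
(386, 267) [412. -19.  38.]
(312, 243) [473. 182.  40.]
(250, 192) [616. 365.   0.]
(235, 260) [422. 399.   0.]
(382, 166) [676.   0.  98.]
(319, 162) [708. 169.   0.][ WARN:0@0.160] global loadsave.cpp:1063 imwrite_ Unsupported depth image for selected encoder is fallbacked to CV_8U.
```

View pics/c1.png

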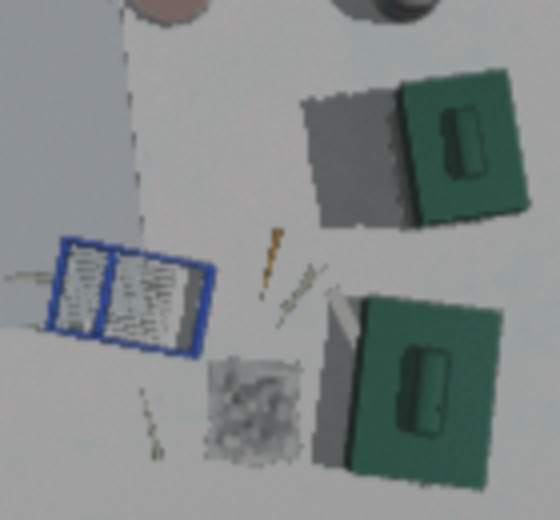

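View pics/c2.png

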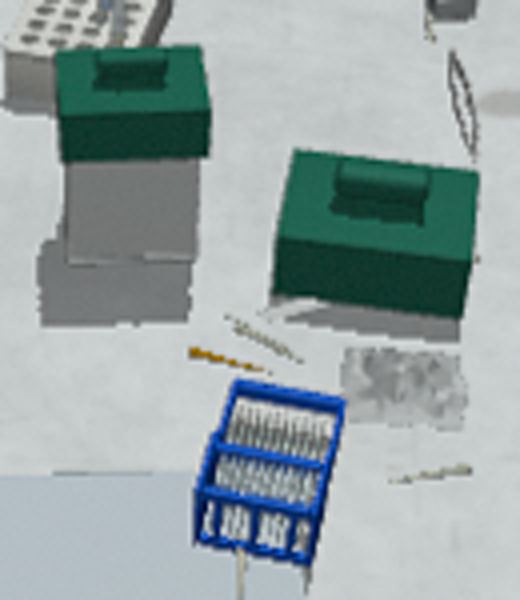

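The crops confirm it: the smaller cover is the one on the dish (c1 crop around (465,148)). The larger look-alike stands on the bench. Next I fit the poses by silhouette in both views.

```bash
cat >> h.py <<'E'
from scipy.optimize import minimize
from scipy.spatial.transform import Rotation
def box(a,b): return np.array([[x,y,z] for x in(a[0],b[0]) for y in(a[1],b[1]) for z in(a[2],b[2])],float)
COVER=np.r_[box((-34.5,-45.5,0),(34.5,45.5,38)),box((-8,-22,43),(8,22,57))]
RACK=np.r_[box((-22,-33,0),(22,33,46)),box((-6,-33,46),(6,33,108))]
S=6
def mask(n,im,kind,win):
    h=cv2.cvtColor(im,cv2.COLOR_RGB2HSV)
    lo,hi=((65,100,30),(90,255,255)) if kind=="green" else ((105,110,30),(125,255,255))
    m=cv2.inRange(h,lo,hi);w=np.zeros_like(m);w[win[1]:win[3],win[0]:win[2]]=m[win[1]:win[3],win[0]:win[2]]
    k,l,st,c=cv2.connectedComponentsWithStats(w);i=1+st[1:,4].argmax()
    m=(l==i).astype(np.uint8)
    x0,y0,x1,y1=win;big=cv2.resize(m[y0:y1,x0:x1]*255,None,fx=S,fy=S,interpolation=cv2.INTER_LINEAR)
    p=np.argwhere(big>127)[:,::-1].astype(np.int32)
    out=np.zeros_like(big);cv2.fillConvexPoly(out,cv2.convexHull(p),1);return out
def fit(model,place,obs,p0):
    # obs: list of (camera, mask, window); place(p)->(R,t)
    def cost(p):
        M,t=place(p);s=0
        for n,m,w in obs:
            q=(proj(n,model@M.T+t)-np.array(w[:2])+.5)*S-.5
            o=np.zeros_like(m);cv2.fillConvexPoly(o,cv2.convexHull(np.round(q*16).astype(np.int32)),1,shift=4)
            s+=(o!=m).sum()/m.sum()
        return s
    p0=np.array(p0,float);r=min((minimize(cost,p0+d,method="Nelder-Mead",options=dict(initial_simplex=np.vstack([p0+d]+[p0+d+e for e in np.diag([10,10,.15])]))) for d in([0,0,0],[5,-5,.1],[-5,5,-.1])),key=lambda r:r.fun)
    return r.x.round(3),round(r.fun,3)
def rackplace_lying(p): # yaw = direction of handle (world), x axis down
    z=np.array([np.cos(p[2]),np.sin(p[2]),0]);x=np.array([0,0,-1.]);return np.c_[x,np.cross(z,x),z],np.array([p[0],p[1],22])
def flat(z): return lambda p:(Rotation.from_euler("z",p[2]).as_matrix(),np.array([p[0],p[1],z]))
E
python3 - <<'E'
from h import *
im={n:cv2.imread(f"pics/{n}0.png")[:,:,::-1].copy() for n in("top","side")}
W={"top":(370,180,420,235),"side":(295,135,350,178)}
for ns in(("top",),("side",),("top","side")):
    print("cover",ns,fit(COVER,flat(84),[(n,mask(n,im[n],"green",W[n]),W[n]) for n in ns],(565,-30,1.7)))
W={"top":(285,222,340,266),"side":(328,215,385,278)}
for ns in(("top",),("side",),("top","side")):
    print("rack",ns,fit(RACK,rackplace_lying,[(n,mask(n,im[n],"blue",W[n]),W[n]) for n in ns],(480,220,-1.75)))
print(proj("top",[450,-260,0]),proj("top",[450,-260,57]))
E
```

```text
cover ('top',) (array([568.641, -33.401,   1.819]), np.float64(0.191))
cover ('side',) (array([569.388, -35.153,   1.712]), np.float64(0.076))
cover ('top', 'side') (array([569.272, -34.583,   1.715]), np.float64(0.273))
rack ('top',) (array([479.596, 237.013,  -1.729]), np.float64(1.504))
rack ('side',) (array([479.796, 233.316,  -1.729]), np.float64(0.042))
rack ('top', 'side') (array([479.181, 234.935,  -1.721]), np.float64(1.552))
[[470.63941157 255.04891258]] [[477.97331113 254.78531754]]
```

```bash
sed -i 's/(65,100,30)/(65,90,10)/; s/(105,110,30)/(105,110,20)/; s/m=(l==i).astype(np.uint8)/m=np.isin(l,[j for j in range(1,k) if st[j,4]>12]).astype(np.uint8)/' h.py
python3 - <<'E'
from h import *
im={n:cv2.imread(f"pics/{n}0.png")[:,:,::-1].copy() for n in("top","side")}
W={"top":(370,180,420,235),"side":(295,135,350,178)}
for ns in(("top",),("side",),("top","side")):
    print("cover",ns,fit(COVER,flat(84),[(n,mask(n,im[n],"green",W[n]),W[n]) for n in ns],(565,-30,1.7)))
W={"top":(285,222,340,266),"side":(328,215,385,278)}
for ns in(("top",),("side",),("top","side")):
    print("rack",ns,fit(RACK,rackplace_lying,[(n,mask(n,im[n],"blue",W[n]),W[n]) for n in ns],(480,220,-1.75)))
E
```

```text
Traceback (most recent call last):
  File "h.py", line 38, in fit
    p0=np.array(p0,float);r=min((minimize(cost,p0+d,method="Nelder-Mead",options=dict(initial_simplex=np.vstack([p0+d]+[p0+d+e for e in np.diag([10,10,.15])]))) for d in([0,0,0],[5,-5,.1],[-5,5,-.1])),key=lambda r:r.fun)
                            ~~~^^^^^^^^^^^^^^^^^^^^^^^^^^^^^^^^^^^^^^^^^^^^^^^^^^^^^^^^^^^^^^^^^^^^^^^^^^^^^^^^^^^^^^^^^^^^^^^^^^^^^^^^^^^^^^^^^^^^^^^^^^^^^^^^^^^^^^^^^^^^^^^^^^^^^^^^^^^^^^^^^^^^^^^^^^^^^^^^^^^^^^^^^^^^^
  File "h.py", line 38, in <genexpr>
    p0=np.array(p0,float);r=min((minimize(cost,p0+d,method="Nelder-Mead",options=dict(initial_simplex=np.vstack([p0+d]+[p0+d+e for e in np.diag([10,10,.15])]))) for d in([0,0,0],[5,-5,.1],[-5,5,-.1])),key=lambda r:r.fun)
                                 ~~~~~~~~^^^^^^^^^^^^^^^^^^^^^^^^^^^^^^^^^^^^^^^^^^^^^^^^^^^^^^^^^^^^^^^^^^^^^^^^^^^^^^^^^^^^^^^^^^^^^^^^^^^^^^^^^^^^^^^^^^^^^^^
  File "h.py", line 34, in cost
    q=(proj(n,model@M.T+t)-np.array(w[:2])+.5)*S-.5
       ~~~~^^^^^^^^^^^^^^^
  File "h.py", line 11, in proj
    c=bot.calibration(n);M=rot(c["rotation"]);p=(np.atleast_2d(P)-c["origin"])@M
ValueError: time passes only in moves, steps and waits
```

```bash
sed -i 's/bot.calibration(n)/cal(n)/; 3a import functools\ncal=functools.cache(lambda n: bot.calibration(n))' h.py; sed -n 1,8p h.py
cat > f0.py <<'E'
from h import *
im={n:cv2.imread(f"pics/{n}0.png")[:,:,::-1].copy() for n in("top","side")}
W={"top":(370,180,420,235),"side":(295,135,350,178)}
for ns in(("top",),("side",),("top","side")):
    print("cover",ns,fit(COVER,flat(84),[(n,mask(n,im[n],"green",W[n]),W[n]) for n in ns],(565,-30,1.7)))
W={"top":(285,222,340,266),"side":(328,215,385,278)}
for ns in(("top",),("side",),("top","side")):
    print("rack",ns,fit(RACK,rackplace_lying,[(n,mask(n,im[n],"blue",W[n]),W[n]) for n in ns],(480,220,-1.75)))
E
python3 f0.py
```

```text
from station import bot
import cv2,numpy as np
from scipy.spatial.transform import Rotation as R
import functools
cal=functools.cache(lambda n: bot.calibration(n))
def rot(q): return R.from_quat([q[1],q[2],q[3],q[0]]).as_matrix()
def ray(n,px):
    c=cal(n);M=rot(c["rotation"])
cover ('top',) (array([568.259, -32.089,   1.769]), np.float64(0.159))
cover ('side',) (array([569.174, -34.687,   1.717]), np.float64(0.076))
cover ('top', 'side') (array([569.111, -34.407,   1.721]), np.float64(0.238))
rack ('top',) (array([479.422, 234.701,  -1.739]), np.float64(0.018))
rack ('side',) (array([479.796, 233.316,  -1.729]), np.float64(0.042))
rack ('top', 'side') (array([479.259, 234.622,  -1.726]), np.float64(0.077))
```

>>> arm_command:
  hand: [0.04, 0.04, 0.04, 0.04, 0.04, 0.04, 0.04, 0.04]
  offset:
    - [0, 0, 0]
    - [0, 0, 0]
    - [0, 0, 0]
    - [-0.0175, -0.0446, 0]
    - [-0.0175, -0.0446, 0]
    - [-0.0175, -0.0446, 0]
    - [-0.0175, -0.0446, 0]
    - [-0.0175, -0.0446, 0]
  spin: [-0.147, -0.147, -0.146, 0, 0, 0, 0, 0]
  grip_force: 40

```text
t: 1.8
ee_pos: [300.7, 418.0, 231.5]
eef_rot: [0.0, -0.082, 0.997, 0.0]
force: [1.3, 0.7, 0.1]
finger_gap: 0.47
finger_force: 0.0
```

>>> arm_command:
  hand: [0.04, 0.04, 0.04, 0.04, 0.04, 0.04, 0.04, 0.04]
  offset:
    - [-0.0175, -0.0446, 0]
    - [-0.0175, -0.0446, 0]
    - [-0.0175, -0.0446, 0]
    - [-0.0175, -0.0446, 0]
    - [-0.0175, -0.0446, 0]
    - [-0.0175, -0.0446, 0]
    - [-0.0175, -0.0446, 0]
    - [-0.0175, -0.0446, 0]
  spin: [0, 0, 0, 0, 0, 0, 0, 0]

```text
t: 2.6
ee_pos: [497.1, 88.9, 231.7]
eef_rot: [0.0, -0.082, 0.997, 0.0]
force: [0.9, 1.0, -0.4]
finger_gap: 0.47
finger_force: 0.0
```

```bash
cat > plan.py <<'E'
from h import *
import sys
def plan(x,y,z,yaw):
    s=bot.get_state();M=rot(s["eef_rot"]);p=np.array(s["ee_pos"]);cy=np.arctan2(M[1,1],M[0,1])
    d=np.array([x,y,z])-p;ty=np.array([np.cos(yaw),np.sin(yaw),0]);tx=np.array([ty[1],-ty[0],0])
    dy=(yaw-cy+np.pi/2)%np.pi-np.pi/2
    print("t",round(s["t"],2),"p",p.round(1),"yaw",round(cy,3),"q7",s["joint_positions"][6].round(2),"gap",round(s["finger_gap"]*85.4,1),"F",s["force"].round(1),"ff",round(s["finger_force"],1))
    cur=M.T@d
    print("offset if moved now",cur.round(1),"after spin",round(d@tx,1),round(d@ty,1),-d[2].round(1),"spin",round(-dy,3),"tilt",M[:,2].round(3))
if __name__=="__main__": plan(*map(float,sys.argv[1:]))
E
python3 plan.py 569 -33.5 160 1.735
```

```text
t 2.6 p [497.1  88.9 231.7] yaw 1.735 q7 1.52 gap 40.1 F [ 0.9  1.  -0.4] ff 0.0
offset if moved now [ -50.8 -132.5   71.7] after spin 50.9 -132.5 71.7 spin 0.0 tilt [ 0.001  0.    -1.   ]
```

>>> arm_command:
  hand: [0.04, 0.04, 0.04, 0.04, 0.04, 0.04]
  offset:
    - [-0.017, -0.0442, 0]
    - [-0.017, -0.0442, 0]
    - [-0.017, -0.0442, 0.012]
    - [0, 0, 0.03]
    - [0, 0, 0.03]
    - [0, 0, 0]
  spin: [0, 0, 0, 0, 0, 0]

```text
t: 3.2
ee_pos: [565.3, -32.0, 155.8]
eef_rot: [-0.004, -0.082, 0.997, 0.0]
force: [-1.1, 0.4, -0.9]
finger_gap: 0.469
finger_force: 0.0
```

```bash
sed -i 's/tx=np.array(\[ty\[1\],-ty\[0\],0\])/tx=np.array([-ty[1],ty[0],0])/' plan.py; python3 plan.py 569 -33.5 126 1.735
python3 - <<'E'
from h import *
im=bot.get_image("top");a=crop(im,360,165,430,240,5);im=bot.get_image("side");b=crop(im,285,90,365,165,5)
h=375;cv2.imwrite("pics/g1.png",np.hstack([a,b])[:,:,::-1])
E
```

```text
t 3.2 p [565.3 -32.  155.8] yaw 1.735 q7 1.82 gap 40.0 F [-1.1  0.4 -0.9] ff 0.0
offset if moved now [-3.6 -2.1 29.8] after spin -3.4 -2.1 29.8 spin -0.0 tilt [-0.007 -0.    -1.   ]
```

View pics/g1.png

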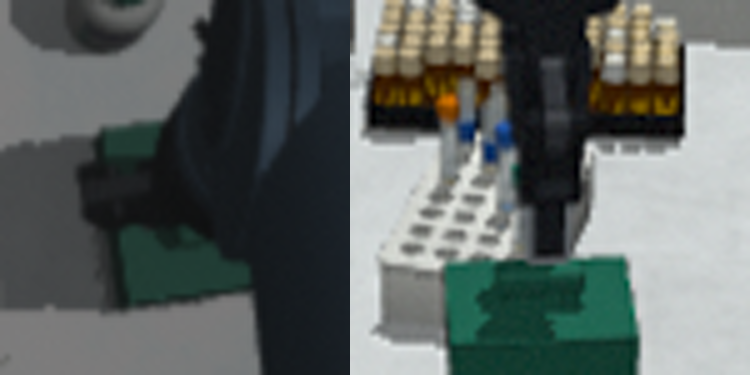

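The side view shows the fingers centred above the bar grip (crop ~(545,285)), aligned in yaw. I'll go down.

>>> arm_command:
  hand: [0.04, 0.04, 0.04, 0.04]
  offset:
    - [-0.001, -0.001, 0.01]
    - [0, 0, 0.01]
    - [0, 0, 0.005]
    - [0, 0, 0]
  spin: [0, 0, 0, 0]

```text
t: 3.7
ee_pos: [568.8, -32.5, 133.6]
eef_rot: [-0.001, -0.082, 0.997, 0.0]
force: [0.4, 0.0, -0.5]
finger_gap: 0.466
finger_force: 0.0
```

```bash
python3 plan.py 569 -33.5 125.5 1.735
```

```text
t 3.7 p [568.8 -32.5 133.6] yaw 1.735 q7 1.83 gap 39.8 F [ 0.4  0.  -0.5] ff 0.0
offset if moved now [-0.  -1.   8.1] after spin -0.0 -1.0 8.1 spin 0.0 tilt [-0.001 -0.    -1.   ]
```

>>> arm_command:
  hand: [0.04, 0.04, 0.012, 0.012, 0.012, 0.012, 0.012, 0.012]
  offset:
    - [0, -0.001, 0.007]
    - [0, 0, 0]
    - [0, 0, 0]
    - [0, 0, 0]
    - [0, 0, 0]
    - [0, 0, 0]
    - [0, 0, -0.004]
    - [0, 0, -0.004]
  spin: [0, 0, 0, 0, 0, 0, 0, 0]

```text
t: 4.5
ee_pos: [569.3, -33.9, 135.4]
eef_rot: [-0.0, -0.082, 0.997, -0.0]
force: [0.8, -0.1, -1.3]
finger_gap: 0.171
finger_force: 40.9
```

>>> arm_command:
  hand: [0.012, 0.012, 0.012, 0.012, 0.012, 0.012]
  offset:
    - [0, 0, -0.01]
    - [0, 0, -0.02]
    - [0, 0, -0.02]
    - [0, 0, -0.02]
    - [0, 0, -0.02]
    - [0, 0, 0]
  spin: [0, 0, 0, 0, 0, 0]

```text
t: 5.1
ee_pos: [571.5, -34.0, 228.7]
eef_rot: [0.003, -0.082, 0.997, -0.0]
force: [-0.2, 0.6, -1.0]
finger_gap: 0.175
finger_force: 41.0
```

```bash
python3 plan.py 450 -260 220 1.735;python3 - <<'E'
from h import *
im=bot.get_image("side");cv2.imwrite("pics/s2.png",crop(im,240,60,440,210,4)[:,:,::-1])
E
```

```text
t 5.1 p [571.5 -34.  228.7] yaw 1.735 q7 1.8 gap 15.0 F [-0.2  0.6 -1. ] ff 41.0
offset if moved now [ 156.8 -203.2    7.9] after spin 156.8 -203.1 8.7 spin -0.0 tilt [ 0.006  0.    -1.   ]
```

View pics/s2.png

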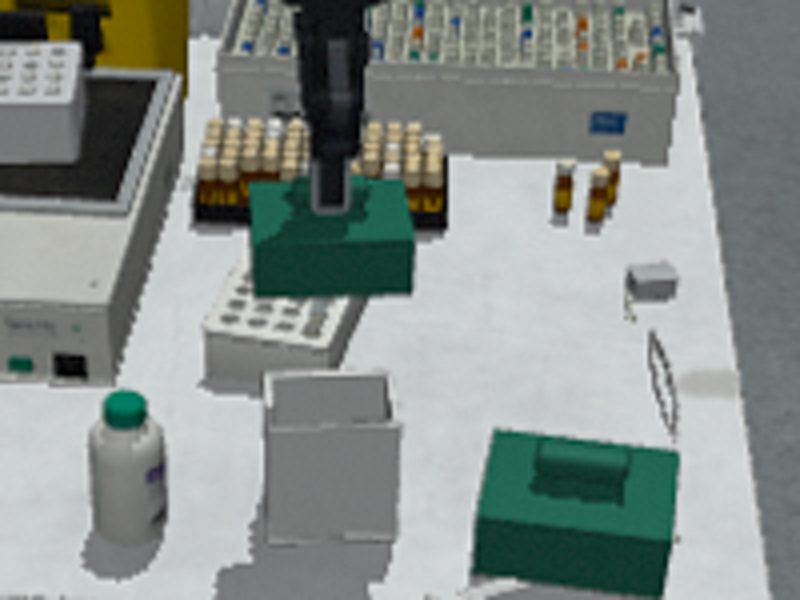

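Picture: the cover hangs level in the fingers (crop (330,240)), and the open dish stands undisturbed at (330,455). I'll carry the cover to the free area.

>>> arm_command:
  hand: [0.012, 0.012, 0.012, 0.012, 0.012, 0.012, 0.012, 0.012]
  offset:
    - [0.018, -0.023, 0]
    - [0.026, -0.034, 0]
    - [0.026, -0.034, 0]
    - [0.026, -0.034, 0]
    - [0.026, -0.034, 0]
    - [0.022, -0.028, 0]
    - [0.0128, -0.016, 0]
    - [0, 0, 0.03]
  spin: [0, 0, 0, 0, 0, 0, 0, 0]

```text
t: 5.95
ee_pos: [447.7, -264.5, 197.2]
eef_rot: [0.002, -0.079, 0.997, -0.002]
force: [0.9, 0.7, -2.0]
finger_gap: 0.175
finger_force: 41.0
```

>>> arm_command:
  hand: [0.012, 0.012, 0.012, 0.012, 0.012, 0.012]
  offset:
    - [0, 0, 0.04]
    - [0, 0, 0.04]
    - [0, 0, 0.03]
    - [0, 0, 0.015]
    - [0, 0, 0.005]
    - [0, 0, 0]
  spin: [0, 0, 0, 0, 0, 0]

```text
t: 6.55
ee_pos: [447.3, -259.3, 64.5]
eef_rot: [-0.001, -0.082, 0.997, 0.0]
force: [-0.1, 0.9, -1.6]
finger_gap: 0.178
finger_force: 40.9
```

```bash
python3 plan.py 450 -260 44 1.735
```

```text
t 6.55 p [ 447.3 -259.3   64.5] yaw 1.735 q7 2.37 gap 15.2 F [-0.1  0.9 -1.6] ff 40.9
offset if moved now [-2.6 -1.2 20.5] after spin -2.6 -1.1 20.5 spin -0.0 tilt [-0.002  0.001 -1.   ]
```

>>> arm_command:
  hand: [0.012, 0.012, 0.012, 0.012, 0.012, 0.012]
  offset:
    - [0, 0, 0.012]
    - [0, 0, 0.004]
    - [0, 0, 0.003]
    - [0, 0, 0.001]
    - [0, 0, 0]
    - [0, 0, 0]
  spin: [0, 0, 0, 0, 0, 0]

```text
t: 7.15
ee_pos: [448.2, -259.7, 45.5]
eef_rot: [0.0, -0.082, 0.997, -0.0]
force: [-0.0, -0.4, -0.7]
finger_gap: 0.169
finger_force: 41.0
```

>>> arm_command:
  hand: [0.012, 0.012, 0.012]
  offset:
    - [0, 0, 0.0015]
    - [0, 0, 0]
    - [0, 0, 0]
  spin: [0, 0, 0]

```text
t: 7.45
ee_pos: [448.1, -259.6, 43.8]
eef_rot: [0.0, -0.082, 0.997, -0.0]
force: [0.6, -0.4, -1.4]
finger_gap: 0.176
finger_force: 41.0
```

>>> arm_command:
  hand: [0.012, 0.012, 0.012]
  offset:
    - [0, 0, 0.001]
    - [0, 0, 0]
    - [0, 0, 0]
  spin: [0, 0, 0]

```text
t: 7.75
ee_pos: [448.1, -259.4, 43.4]
eef_rot: [0.0, -0.082, 0.997, 0.0]
force: [-2.4, 1.9, 7.5]
finger_gap: 0.175
finger_force: 42.0
```

>>> arm_command:
  hand: [0.05, 0.05, 0.05, 0.05, 0.05, 0.05, 0.05, 0.05]
  offset:
    - [0, 0, 0]
    - [0, 0, 0]
    - [0, 0, 0]
    - [0, 0, -0.01]
    - [0, 0, -0.04]
    - [0, 0, -0.045]
    - [0, 0, -0.045]
    - [0, 0, -0.03]
  spin: [0, 0, 0, 0, 0, 0, 0, 0]

```text
t: 8.55
ee_pos: [448.8, -260.2, 216.6]
eef_rot: [0.002, -0.082, 0.997, -0.001]
force: [1.1, -1.0, 0.5]
finger_gap: 0.585
finger_force: 0.0
```

>>> arm_command:
  hand: [0.0854, 0.0854, 0.0854, 0.0854, 0.0854, 0.0854, 0.0854, 0.0854]
  offset:
    - [0, 0, 0]
    - [0, 0, 0]
    - [0, 0, 0]
    - [0, 0, 0]
    - [0, 0, 0]
    - [0, 0, 0]
    - [0, 0, 0]
    - [0, 0, 0]
  spin: [0.146, 0.146, 0.146, 0.146, 0.146, 0.146, 0.146, 0.146]

```text
t: 9.35
ee_pos: [448.0, -259.5, 213.4]
eef_rot: [0.0, 0.484, 0.875, 0.0]
force: [-0.5, -0.5, -0.2]
finger_gap: 1.003
finger_force: 0.0
```

>>> arm_command:
  hand: [0.0854, 0.0854, 0.0854, 0.0854, 0.0854, 0.0854]
  offset:
    - [0, 0, 0]
    - [0, 0, 0]
    - [0, 0, 0]
    - [0, 0, 0]
    - [0, 0, 0]
    - [0, 0, 0]
  spin: [0.146, 0.146, 0.146, 0.146, 0.147, 0]

```text
t: 9.95
ee_pos: [448.0, -259.4, 213.2]
eef_rot: [0.0, 0.763, 0.646, 0.0]
force: [0.5, -0.0, -0.6]
finger_gap: 1.0
finger_force: 0.0
```

```bash
python3 plan.py 463.9 140.3 110 -0.164
```

```text
t 9.95 p [ 448.  -259.4  213.2] yaw -0.165 q7 0.6 gap 85.4 F [ 0.5 -0.  -0.6] ff 0.0
offset if moved now [396.8 -50.  103.2] after spin 396.9 -49.6 103.2 spin -0.001 tilt [ 0.  0. -1.]
```

>>> arm_command:
  hand: [0.0854, 0.0854, 0.0854, 0.0854, 0.0854, 0.0854, 0.0854, 0.0854]
  offset:
    - [0.044, -0.0055, 0]
    - [0.044, -0.0055, 0]
    - [0.044, -0.0055, 0]
    - [0.044, -0.0055, 0]
    - [0.044, -0.0055, 0]
    - [0.044, -0.0055, 0]
    - [0.044, -0.0055, 0]
    - [0.044, -0.0055, 0]
  spin: [0, 0, 0, 0, 0, 0, 0, 0]

```text
t: 10.75
ee_pos: [461.9, 96.8, 213.4]
eef_rot: [-0.0, 0.761, 0.649, 0.001]
force: [1.4, -0.1, 0.0]
finger_gap: 1.004
finger_force: 0.0
```

>>> arm_command:
  hand: [0.0854, 0.0854, 0.0854, 0.0854, 0.0854, 0.0854]
  offset:
    - [0.044, -0.0055, 0]
    - [0, 0, 0.03]
    - [0, 0, 0.04]
    - [0, 0, 0.025]
    - [0, 0, 0]
    - [0, 0, 0]
  spin: [0, 0, 0, 0, 0, 0]

```text
t: 11.35
ee_pos: [464.2, 139.0, 118.5]
eef_rot: [0.0, 0.762, 0.647, 0.0]
force: [0.3, 0.2, 0.6]
finger_gap: 1.0
finger_force: 0.0
```

```bash
python3 plan.py 463.9 140.3 4 -0.164
python3 - <<'E'
from h import *
a=crop(bot.get_image("top"),280,180,400,290,4);b=crop(bot.get_image("side"),320,180,400,290,4)
cv2.imwrite("pics/g3.png",np.hstack([a,b])[:,:,::-1])
E
```

```text
t 11.35 p [464.2 139.  118.5] yaw -0.162 q7 -0.18 gap 85.4 F [0.3 0.2 0.6] ff 0.0
offset if moved now [  1.2  -0.5 114.5] after spin 1.2 -0.5 114.5 spin 0.002 tilt [ 0.  0. -1.]
```

View pics/g3.png

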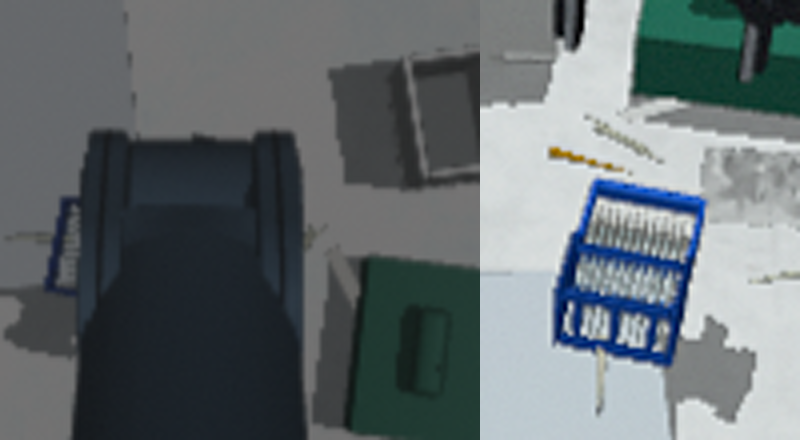

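The fingers straddle the handle end of the rack, which hasn't moved (side crop (640,270)). I'll descend and grip the handle uprights lightly so the rack can pivot between the pads.

>>> arm_command:
  hand: [0.0854, 0.0854, 0.0854, 0.0854, 0.0854, 0.0854]
  offset:
    - [0.001, 0, 0.04]
    - [0, 0, 0.04]
    - [0, 0, 0.025]
    - [0, 0, 0.008]
    - [0, 0, 0]
    - [0, 0, 0]
  spin: [0, 0, 0, 0, 0, 0]

```text
t: 12.05
ee_pos: [465.4, 140.6, 6.4]
eef_rot: [0.0, 0.763, 0.647, 0.001]
force: [-0.4, -0.2, 0.5]
finger_gap: 0.997
finger_force: 0.0
```

>>> arm_command:
  hand: [0.062, 0.062, 0.062, 0.062, 0.062]
  offset:
    - [0, 0, 0]
    - [0, 0, 0]
    - [0, 0, 0]
    - [0, 0, 0]
    - [0, 0, 0]
  spin: [0, 0, 0, 0, 0]
  grip_force: 20

```text
t: 12.55
ee_pos: [464.9, 140.4, 5.5]
eef_rot: [0.0, 0.763, 0.647, 0.001]
force: [0.6, -0.2, 5.4]
finger_gap: 0.762
finger_force: 29.4
```

```bash
python3 plan.py 463.9 140.3 4 -0.164
```

```text
t 12.55 p [464.9 140.4   5.5] yaw -0.164 q7 -0.04 gap 65.0 F [ 0.6 -0.2  5.4] ff 29.4
offset if moved now [-0.3 -1.   1.5] after spin -0.3 -1.0 1.5 spin -0.0 tilt [ 0.002  0.001 -1.   ]
```

>>> arm_command:
  hand: [0.062, 0.062, 0.062, 0.062, 0.062, 0.062, 0.062, 0.062]
  offset:
    - [0.0023, 0, -0.0082]
    - [0.003, 0, -0.008]
    - [0.0036, 0, -0.0077]
    - [0.0043, 0, -0.0073]
    - [0.005, 0, -0.0069]
    - [0.0055, 0, -0.0065]
    - [0, 0, 0]
    - [0, 0, 0]
  spin: [0, 0, 0, 0, 0, 0, 0, 0]

```text
t: 13.35
ee_pos: [467.8, 163.8, 49.5]
eef_rot: [0.0, 0.762, 0.647, 0.0]
force: [-0.6, 0.2, -3.4]
finger_gap: 0.769
finger_force: 28.5
```

```bash
python3 plan.py 463.9 140.3 4 -0.164
python3 - <<'E'
from h import *
b=crop(bot.get_image("side"),290,130,420,280,4);a=bot.get_image("side")
cv2.imwrite("pics/g4.png",b[:,:,::-1])
E
```

```text
t 13.35 p [467.8 163.8  49.5] yaw -0.163 q7 -0.13 gap 65.7 F [-0.6  0.2 -3.4] ff 28.5
offset if moved now [-23.8  -0.1  45.5] after spin -23.8 -0.0 45.5 spin 0.001 tilt [ 0.  0. -1.]
```

View pics/g4.png

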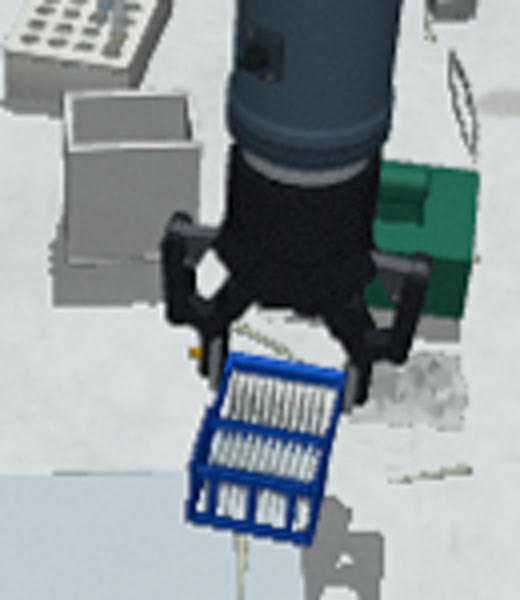

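The side view shows the rack in the fingers with its handle at crop (290,365). I'll fit the pitch numerically to see whether it pivoted or was lifted rigid.

```bash
cat > pitch.py <<'E'
from h import *
import sys
u=np.array([np.cos(-1.735),np.sin(-1.735),0]);up=np.array([0,0,1.])
def pl(p):  # p: s along u (from 479.4,234), h, pitch ; origin of rack
    z=np.cos(p[2])*u+np.sin(p[2])*up;x=np.sin(p[2])*u-np.cos(p[2])*up
    return np.c_[x,np.cross(z,x),z],np.array([479.4,234,0])+p[0]*u+p[1]*up
if __name__=="__main__":
    W=(300,170,400,290);im=bot.get_image("side")
    for p0 in((-20,40,0.1),(-20,20,.7),(-20,5,1.3)):
        print(fit(RACK,pl,[("side",mask("side",im,"blue",W),W)],p0))
E
python3 pitch.py
```

```text
(array([-1.8286e+01,  6.1540e+01, -3.1000e-02]), np.float64(0.018))
(array([-1.7174e+01,  5.9929e+01, -2.8000e-02]), np.float64(0.019))
(array([-1.8172e+01,  6.1485e+01, -3.2000e-02]), np.float64(0.018))
```

The rack was lifted rigid: pitch ≈ 0, about 40 mm up. I'll see whether the squeeze can be eased through the commanded opening, so that it pivots under its own weight.

>>> arm_command:
  hand: [0.065, 0.065, 0.065]
  offset:
    - [0, 0, 0.005]
    - [0, 0, 0.005]
    - [0, 0, 0]
  spin: [0, 0, 0]
  grip_force: 20

```text
t: 13.8
ee_pos: [467.2, 163.2, 38.5]
eef_rot: [-0.0, 0.763, 0.647, -0.001]
force: [-0.6, 0.0, -2.0]
finger_gap: 0.764
finger_force: 28.5
```

>>> arm_command:
  hand: [0.0657, 0.0657, 0.0657]
  offset:
    - [0, 0, 0]
    - [0, 0, 0]
    - [0, 0, 0]
  spin: [0, 0, 0]

```text
t: 14.1
ee_pos: [468.0, 163.6, 39.6]
eef_rot: [0.0, 0.763, 0.647, 0.0]
force: [-0.1, 1.1, -1.1]
finger_gap: 0.771
finger_force: 11.3
```

```bash
python3 pitch.py
```

```text
(array([-17.385,  27.234,   0.255]), np.float64(0.031))
(array([-11.285,   4.584,   0.697]), np.float64(0.039))
(array([-10.26 ,   3.889,   0.697]), np.float64(0.04))
```

Easing the squeeze (28 → 11 N) let the rack pivot until its lower edge met the bench. I'll continue along the arc.

>>> arm_command:
  hand: [0.0657, 0.0657, 0.0657, 0.0657, 0.0657, 0.0657, 0.0657, 0.0657]
  offset:
    - [0.005, 0, -0.007]
    - [0.006, 0, -0.006]
    - [0.0065, 0, -0.0055]
    - [0.0065, 0, -0.0055]
    - [0.007, 0, -0.0045]
    - [0.0075, 0, -0.004]
    - [0, 0, 0]
    - [0, 0, 0]
  spin: [0, 0, 0, 0, 0, 0, 0, 0]

```text
t: 14.95
ee_pos: [474.0, 201.6, 71.8]
eef_rot: [0.0, 0.762, 0.647, -0.0]
force: [0.1, -0.7, -2.4]
finger_gap: 0.766
finger_force: 11.1
```

```bash
sed -i 's/W=(300,170,400,290)/W=(300,150,400,290)/' pitch.py; python3 pitch.py;  python3 plan.py 463.9 140.3 4 -0.164
```

```text
(array([-43.144,  30.689,   0.675]), np.float64(0.014))
(array([-42.587,  29.83 ,   0.696]), np.float64(0.013))
(array([-14.7  ,  13.895,   1.246]), np.float64(0.04))
t 15.0 p [473.9 201.2  71.7] yaw -0.164 q7 -0.22 gap 65.8 F [ 0.3  0.  -3. ] ff 11.1
offset if moved now [-61.7   0.1  67.7] after spin -61.8 0.1 67.7 spin 0.0 tilt [-0. -0. -1.]
```

>>> arm_command:
  hand: [0.0657, 0.0659, 0.0659, 0.0659]
  offset:
    - [0, 0, 0.008]
    - [0, 0, 0]
    - [0, 0, 0]
    - [0, 0, 0]
  spin: [0, 0, 0, 0]

```text
t: 15.4
ee_pos: [474.1, 201.4, 63.8]
eef_rot: [-0.0, 0.763, 0.647, -0.0]
force: [-1.6, 0.5, -1.0]
finger_gap: 0.775
finger_force: 3.6
```

```bash
python3 pitch.py
```

```text
(array([-41.775,  36.908,   0.274]), np.float64(0.036))
(array([-36.013,  15.607,   0.683]), np.float64(0.022))
(array([-8.42 ,  1.5  ,  1.279]), np.float64(0.033))
```

>>> arm_command:
  hand: [0.0659, 0.0659, 0.0659, 0.0659, 0.0659, 0.0659, 0.0659, 0.0659]
  offset:
    - [0.006, 0, -0.004]
    - [0.0074, 0, -0.004]
    - [0.0078, 0, -0.0035]
    - [0.008, 0, -0.0028]
    - [0.0082, 0, -0.002]
    - [0, 0, 0]
    - [0, 0, 0]
    - [0, 0, 0]
  spin: [0, 0, 0, 0, 0, 0, 0, 0]

```text
t: 16.25
ee_pos: [480.3, 238.2, 80.1]
eef_rot: [0.0, 0.763, 0.647, -0.0]
force: [-0.8, -0.7, 1.3]
finger_gap: 0.769
finger_force: 3.9
```

```bash
python3 pitch.py;python3 - <<'E'
from h import *
b=crop(bot.get_image("side"),290,130,420,280,4)
cv2.imwrite("pics/g5.png",b[:,:,::-1])
E
```

```text
(array([-66.991,  32.421,   0.542]), np.float64(0.057))
(array([-38.899,  10.875,   1.209]), np.float64(0.016))
(array([-38.933,  10.957,   1.21 ]), np.float64(0.016))
```

View pics/g5.png

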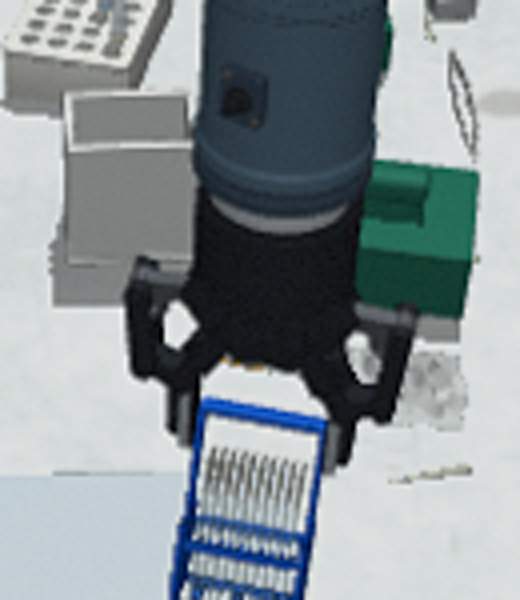

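The rack is at about 69° with its handle between the fingers (crop (265,410)). I'll finish the arc.

>>> arm_command:
  hand: [0.0659, 0.0659, 0.0659, 0.0659, 0.0659, 0.0659, 0.0659]
  offset:
    - [0.008, 0, 0.001]
    - [0.0085, 0, 0.001]
    - [0.0085, 0, 0.001]
    - [0.0085, 0, 0.001]
    - [0, 0, 0.001]
    - [0, 0, 0]
    - [0, 0, 0]
  spin: [0, 0, 0, 0, 0, 0, 0]

```text
t: 17.05
ee_pos: [485.9, 272.0, 75.3]
eef_rot: [-0.0, 0.763, 0.647, 0.0]
force: [-1.5, 1.2, 4.7]
finger_gap: 0.77
finger_force: 5.1
```

```bash
sed -i 's/W=(300,150,400,290)/W=(300,150,400,330)/' pitch.py; python3 pitch.py
```

```text
(array([-7.7936e+01,  4.4172e+01,  3.2000e-02]), np.float64(0.1))
(array([-44.697,   5.858,   1.463]), np.float64(0.028))
(array([-44.511,   5.618,   1.463]), np.float64(0.028))
```

>>> arm_command:
  hand: [0.0659, 0.0659, 0.0662, 0.0665, 0.067, 0.07, 0.076, 0.08]
  offset:
    - [0.005, 0, 0.0]
    - [0.003, 0, 0]
    - [0, 0, 0]
    - [0, 0, 0]
    - [0, 0, 0]
    - [0, 0, 0]
    - [0, 0, 0]
    - [0, 0, 0]
  spin: [0, 0, 0, 0, 0, 0, 0, 0]

```text
t: 17.9
ee_pos: [487.1, 279.3, 75.2]
eef_rot: [0.0, 0.763, 0.647, 0.0]
force: [-0.6, 0.3, 0.1]
finger_gap: 0.939
finger_force: 0.0
```

```bash
python3 pitch.py; python3 plan.py 463.9 140.3 4 -0.164
```

```text
(array([-70.997,  32.254,  -0.13 ]), np.float64(0.112))
(array([-37.035,  -8.401,   1.59 ]), np.float64(0.03))
(array([-37.048,  -8.409,   1.59 ]), np.float64(0.03))
t 17.95 p [487.1 279.4  75.3] yaw -0.164 q7 -0.35 gap 80.1 F [-0.5 -0.1  0.3] ff 0.0
offset if moved now [-1.41e+02 -1.00e-01  7.12e+01] after spin -141.0 -0.1 71.3 spin 0.0 tilt [ 0.  0. -1.]
```

Released. I'll raise the arm clear, then fit the standing rack and the dish from both views.

>>> arm_command:
  hand: [0.0854, 0.0854, 0.0854, 0.0854, 0.0854, 0.0854, 0.0854, 0.0854]
  offset:
    - [0, 0, -0.01]
    - [0, 0, -0.03]
    - [0, 0, -0.04]
    - [0, 0, -0.04]
    - [0, 0, -0.03]
    - [0, 0, 0]
    - [0, 0, 0]
    - [0, 0, 0]
  spin: [0, 0, 0, 0, 0, 0.145, 0.145, 0.145]

```text
t: 18.75
ee_pos: [487.1, 279.4, 226.3]
eef_rot: [-0.0, 0.886, 0.464, 0.001]
force: [-0.1, 0.3, -0.6]
finger_gap: 1.001
finger_force: 0.0
```

>>> arm_command:
  hand: [0.04, 0.04, 0.04, 0.04, 0.04, 0.04, 0.04, 0.04]
  offset:
    - [-0.04, 0, 0]
    - [-0.04, 0, 0]
    - [-0.04, 0, 0]
    - [-0.04, 0, 0]
    - [-0.04, 0, 0]
    - [0, 0, 0]
    - [0, 0, 0]
    - [0, 0, 0]
  spin: [0, 0, 0, 0, 0, 0, 0, 0]

```text
t: 19.55
ee_pos: [375.2, 115.1, 225.8]
eef_rot: [-0.0, 0.884, 0.467, 0.001]
force: [0.0, -0.8, 0.1]
finger_gap: 0.469
finger_force: 0.0
```

```bash
cat > f1.py <<'E'
from h import *
im={n:bot.get_image(n) for n in("top","side")}
for n in im: cv2.imwrite(f"pics/{n}1.png",im[n][:,:,::-1])
W={"top":(240,205,310,270),"side":(310,190,400,330)}
for ns in(("top",),("side",),("top","side")):
    print("rack",ns,fit(RACK,flat(0),[(n,mask(n,im[n],"blue",W[n]),W[n]) for n in ns],(487,275,-0.164)))
a=crop(im["top"],250,160,430,280,4)[:330];b=crop(im["side"],280,130,400,330,3)[:450]
cv2.imwrite("pics/v1.png",np.hstack([cv2.resize(a,(500,330)),cv2.resize(im["side"][130:330,250:430],(300,330))])[:,:,::-1])
E
python3 f1.py; python3 plan.py 487 275 140 1.407
```

```text
rack ('top',) (array([485.337, 278.993,   1.393]), np.float64(0.064))
rack ('side',) (array([486.058, 278.685,  -1.666]), np.float64(0.047))
rack ('top', 'side') (array([485.736, 279.185,   1.429]), np.float64(0.128))
t 19.65 p [375.1 114.9 225.5] yaw -0.598 q7 -0.86 gap 40.2 F [-0.3 -0.7  0.2] ff 0.0
offset if moved now [195.3   2.3  85.5] after spin -84.3 176.2 85.5 spin 1.137 tilt [ 0.001 -0.    -1.   ]
```

View pics/v1.png

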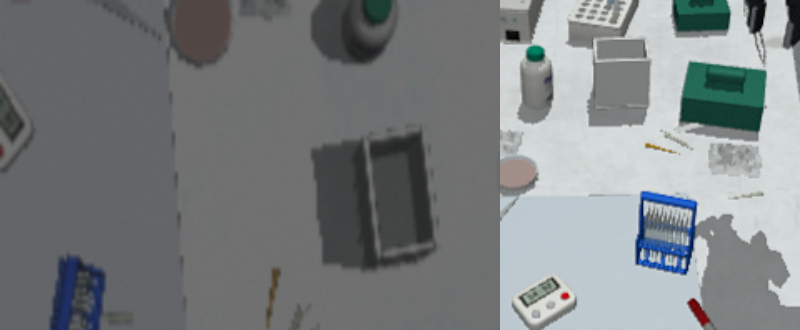

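View: the rack stands upright at (668,230) in the side half, and the dish is open and undisturbed. Now I fit the dish by its rim edges.

```bash
cat > dish.py <<'E'
from h import *
from scipy.ndimage import map_coordinates
def segs():
    out=[]
    for hx,hy,w in((30,41,1),(25,36,1)):
        c=[(-hx,-hy),(hx,-hy),(hx,hy),(-hx,hy)]
        for i in range(4):
            a,b=np.array(c[i]),np.array(c[(i+1)%4]);out.append(a+np.linspace(.05,.95,40)[:,None]*(b-a))
    return np.vstack(out)
P=np.c_[segs(),np.full(320,92.)]
def run(names,fn):
    G={}
    for n in names:
        g=cv2.GaussianBlur(cv2.imread(fn%n,0).astype(np.float32),(0,0),1.0)
        gx,gy=cv2.Sobel(g,cv2.CV_32F,1,0),cv2.Sobel(g,cv2.CV_32F,0,1);m=np.hypot(gx,gy);G[n]=m/np.percentile(m,99)
    def cost(p):
        M,t=flat(0)(p);X=P@M.T+t
        return -sum(np.minimum(map_coordinates(G[n],proj(n,X)[:,::-1].T,order=1),1).mean() for n in names)
    best=min(((cost((x,y,a)),(x,y,a)) for x in range(560,580,2) for y in range(-44,-22,2) for a in np.arange(1.64,1.84,.02)))
    r=minimize(cost,best[1],method="Nelder-Mead",options=dict(initial_simplex=np.vstack([best[1]]+[np.array(best[1])+e for e in np.diag([2,2,.03])])))
    print(names,r.x.round(3),round(r.fun,3))
if __name__=="__main__":
    for ns in(("top",),("side",),("top","side")): run(ns,"pics/%s1.png")
E
python3 dish.py
```

```text
('top',) [562.739 -29.83    1.741] -0.527
('side',) [568.431 -27.589   1.749] -0.378
('top', 'side') [568.238 -30.367   1.683] -0.886
```

Run:
```python
from h import *
g=cv2.imread("pics/top1.png",0);print(g[185:232,366:416].min(),g[185:232,366:416].max())
for r in range(188,228): print(r,''.join(chr(48+min(int(v)//4,74)) for v in g[r,370:414]))
M,t=flat(0)((569.5,-33.5,1.735))
for hx,hy in((30,41),(25,36)):
    X=np.array([[-hx,-hy,92],[hx,-hy,92],[hx,hy,92],[-hx,hy,92]],float)@M.T+t;print(proj("top",X).round(1).tolist(),proj("side",X).round(1).tolist())
```

```text
39 113
188 KKKKKKKKKKKLKKKKKKKKKKKKKKLKKKLKKKKLKLLLLLLL
189 KLKKKKKKKKLLKKKKLKLLKKKKKKKKLKKKKKLLLLLLLLLL
190 KKKKKKKKKKLLKKKKKLKKLKKKKKKKKKKKKKKLLLLLKLLL
191 KKKKKKKKKKKKKKLKKKKKKKKLKKGIHIJHKJKKKKLLLLLL
192 KKKLKKKKKKKKKKKKKKJFFHIJKKJJJJIDJJKLKKLLLLLL
193 KKKKKKKKKKKKJFHJJKKIIJJJJJEB@??@JKKKKKKLLLLL
194 KKKKJJJJJIEJFIJJJJGDB@??@?><::;>JKKKKKKKLLLL
195 KJIDCCCCBA@JIB@?@@>=<;;;::::::;>IKKKKKLLLLLL
196 CCC@@@@@?<>IJ=;;;;;;:::::99::;;<DJGKKKLLLKKL
197 @@@@@???<;=FI<:;::::::::::;;:::<AJFKKKKLKLKL
198 @@?@???=;;<BI=;;:::;<<=>??=;:;;;?JIKKKKKLLLL
199 @??@@?>;;;;?IA==>???@@?@@@>;;;:;>JKKKKKLLKLL
200 @@???@><;;;>IE@@@@@@@@@@A@?;;::;>JLLLLKKLKKK
201 @@@?@??=;;;>JIB@A@@A@A@@@@?;;:;;>IKKKKKKLLLL
202 @@@@@@?>;;;>JJB@@A@@A@@@@@@<;;::<DJGKKKKKKLL
203 @@@??@?>;;;=FJBA@@@AA@@A@@@=;;;;<AJEKLLLKKKL
204 @@@@@@?>;:;<BIBAA@@@A@@@A@@=;:;;;?JIKLKKLKKK
205 @@@@@??>;;;;?ICAAA@A@A@@@A@>;;:;:>JKKKKKKKKK
206 @@@@@@?<<;;;>IEAA@@@@@@@@A@?;::;;>JLKKLKKLKK
207 @@@@@@?>=;;;>JGAA@@AA@@AA@@@;;:;;>IKKKKKKKKK
208 @@@@@@@?>;:;>JJB@A@@A@@@A@@@<;:;;<DJGKKLKKKK
209 @@@@@@@??;;;>HJBAAA@@@@AAA@@=;;;:;AIEKKKKKKL
210 @@@@@@@?>;;
[... 426 characters left out ...]
219 @@@@@@@@?<<;:;>IEAA@AAAAAA@A@?;;;;<>HKLLLLLL
220 @@@@@@@@?==;;;>JIBAAAAA@@@AAAA==>@CDDJKLLLLL
221 ?@@@@@@@@?>;;;>IJBAAABA@@BCFIIHGHHIHBHJKLLLK
222 @@@@@@@@@@?;;;=EIABEFIIHHIIIJIEBA@@ADJKKLLLL
223 @@@@@@@@@@@;;;<AIDHIIIGEB@??@@>=<=CHJKKKKKLL
224 @@@@@@@@@@?;;:;=B=??@@?==<;;<<AACHJKKLLKKKKK
225 AAA@@@@@@@><;::;=;;<<<>?AA?@BAFIJKLLLLLLLKKK
226 IIHBAAAAAA?=<;;>BA@ADCDDIIIIJIJKKLLLLLLLKKKK
227 KLKIIIIIIHBCDDCEIIIIJJJJKLKLKLKLLLLKLKKKKKKK
[[403.2, 189.9], [380.7, 193.1], [385.7, 223.9], [408.5, 220.6]] [[305.1, 152.5], [306.2, 166.8], [339.9, 165.5], [337.4, 151.3]]
[[401.7, 192.0], [382.8, 194.7], [387.3, 221.7], [406.3, 219.0]] [[307.1, 153.6], [308.2, 165.5], [337.7, 164.4], [335.7, 152.5]]
```

>>> arm_command:
  hand: [0.04, 0.04, 0.04, 0.04, 0.04, 0.04, 0.04, 0.04]
  offset:
    - [0, 0, 0]
    - [0, 0, 0]
    - [0, 0, 0]
    - [0, 0, 0]
    - [0, 0, 0]
    - [0, 0, 0]
    - [0, 0, 0]
    - [0, 0, 0]
  spin: [0.142, 0.142, 0.142, 0.142, 0.142, 0.142, 0.142, 0.143]

```text
t: 20.45
ee_pos: [374.9, 114.6, 225.3]
eef_rot: [0.001, 0.996, -0.085, 0.0]
force: [0.6, 0.6, 0.4]
finger_gap: 0.47
finger_force: 0.0
```

```bash
python3 plan.py 487 278.9 140 -1.735
```

```text
t 20.45 p [374.9 114.6 225.3] yaw -1.741 q7 -1.95 gap 40.1 F [0.6 0.6 0.4] ff 0.0
offset if moved now [  82.6 -181.    85.2] after spin 83.8 -180.4 85.3 spin -0.006 tilt [ 0.001 -0.001 -1.   ]
```

>>> arm_command:
  hand: [0.04, 0.04, 0.04, 0.04, 0.04, 0.04, 0.04, 0.04]
  offset:
    - [0.02, -0.043, 0]
    - [0.02, -0.043, 0]
    - [0.02, -0.043, 0]
    - [0.015, -0.032, 0]
    - [0.0088, -0.0194, 0]
    - [0, 0, 0.035]
    - [0, 0, 0.035]
    - [0, 0, 0]
  spin: [0, 0, 0, 0, 0, 0, 0, 0]

```text
t: 21.25
ee_pos: [483.8, 277.8, 150.8]
eef_rot: [0.003, 0.997, -0.082, -0.003]
force: [-0.5, 0.7, -0.3]
finger_gap: 0.47
finger_force: 0.0
```

```bash
python3 plan.py 487 278.9 90 -1.735
```

```text
t 21.25 p [483.8 277.8 150.8] yaw -1.735 q7 -1.83 gap 40.1 F [-0.5  0.7 -0.3] ff 0.0
offset if moved now [ 3.3 -2.  60.8] after spin 3.0 -1.6 60.8 spin 0.0 tilt [-0.007 -0.005 -1.   ]
```

>>> arm_command:
  hand: [0.04, 0.04, 0.04, 0.04]
  offset:
    - [0, 0, 0.015]
    - [0, 0, 0.01]
    - [0, 0, 0]
    - [0, 0, 0]
  spin: [0, 0, 0, 0]

```text
t: 21.65
ee_pos: [487.0, 278.6, 130.8]
eef_rot: [-0.0, 0.997, -0.083, 0.0]
force: [-0.7, -0.5, 0.5]
finger_gap: 0.47
finger_force: 0.0
```

```bash
python3 plan.py 487 278.9 90 -1.735
```

```text
t 21.65 p [487.  278.6 130.8] yaw -1.736 q7 -1.81 gap 40.2 F [-0.7 -0.5  0.5] ff 0.0
offset if moved now [-0.1 -0.3 40.8] after spin -0.1 -0.3 40.8 spin -0.001 tilt [ 0.001  0.001 -1.   ]
```

>>> arm_command:
  hand: [0.04, 0.04, 0.04, 0.04, 0.022, 0.016, 0.008, 0.008]
  offset:
    - [0, 0, 0.02]
    - [0, 0, 0.015]
    - [0, 0, 0.005]
    - [0, 0, 0]
    - [0, 0, 0]
    - [0, 0, 0]
    - [0, 0, 0]
    - [0, 0, 0]
  spin: [0, 0, 0, 0, 0, 0, 0, 0]
  grip_force: 40

```text
t: 22.45
ee_pos: [487.2, 278.9, 90.9]
eef_rot: [-0.001, 0.997, -0.082, 0.001]
force: [0.0, 1.2, 4.8]
finger_gap: 0.123
finger_force: 40.4
```

>>> arm_command:
  hand: [0.008, 0.008, 0.008, 0.008, 0.008, 0.008, 0.008, 0.008]
  offset:
    - [0, 0, 0]
    - [0, 0, -0.005]
    - [0, 0, -0.02]
    - [0, 0, -0.03]
    - [0, 0, -0.03]
    - [0, 0, -0.03]
    - [0, 0, -0.01]
    - [0, 0, 0]
  spin: [0, 0, 0, 0, 0, 0, 0, 0]

```text
t: 23.25
ee_pos: [486.9, 278.5, 215.8]
eef_rot: [-0.001, 0.997, -0.082, 0.0]
force: [0.3, 0.3, -2.8]
finger_gap: 0.125
finger_force: 39.6
```

```bash
cat > held.py <<'E'
from h import *
import sys
s=bot.get_state();p=s["ee_pos"];M=rot(s["eef_rot"]);yaw=np.arctan2(M[1,1],M[0,1])
im={n:bot.get_image(n) for n in("top","side")}
h0=p[2]-float(sys.argv[1])
c=proj("side",[p[0],p[1],h0+54])[0].round().astype(int);W=(c[0]-45,c[1]-60,c[0]+45,c[1]+60)
m=mask("side",im["side"],"blue",W)
print("tcp",p.round(1),"rack fit x y yaw",fit(RACK,flat(h0),[("side",m,W)],(p[0],p[1],yaw)))
print("s/h/pitch-like: tilt fit (x,h,tilt about rack y)",fit(RACK,lambda q:(Rotation.from_euler("z",yaw).as_matrix()@Rotation.from_euler("y",q[2]).as_matrix(),np.array([p[0],p[1]+q[0],q[1]])),[("side",m,W)],(0,h0,0)))
E
python3 held.py 91; python3 plan.py 570 -33.3 220 -1.407
```

```text
tcp [486.9 278.5 215.8] rack fit x y yaw (array([485.542, 278.139,  -1.709]), np.float64(0.03))
s/h/pitch-like: tilt fit (x,h,tilt about rack y) (array([-3.20200e+00,  1.22895e+02, -1.30000e-02]), np.float64(0.051))
t 23.35 p [485.5 278.2 213.8] yaw -1.736 q7 -1.89 gap 10.6 F [ 0.2  0.3 -3.2] ff 39.6
offset if moved now [134.4 293.4  -6.1] after spin 32.5 321.1 -6.2 spin -0.329 tilt [-0.002 -0.001 -1.   ]
```

>>> arm_command:
  hand: [0.008, 0.008, 0.008, 0.008, 0.008, 0.008, 0.008, 0.008]
  offset:
    - [0, 0, 0]
    - [0, 0, 0]
    - [0, 0, 0]
    - [0, 0, -0.005]
    - [0.002, 0.02, 0]
    - [0.0035, 0.035, 0]
    - [0.0045, 0.045, 0]
    - [0.0045, 0.045, 0]
  spin: [-0.11, -0.11, -0.109, 0, 0, 0, 0, 0]

```text
t: 24.15
ee_pos: [524.2, 136.5, 219.4]
eef_rot: [0.0, 0.997, 0.081, -0.001]
force: [0.5, 0.3, -2.4]
finger_gap: 0.128
finger_force: 39.6
```

>>> arm_command:
  hand: [0.008, 0.008, 0.008, 0.008, 0.008, 0.008, 0.008, 0.008]
  offset:
    - [0.0045, 0.045, 0]
    - [0.0045, 0.045, 0]
    - [0.0045, 0.043, 0]
    - [0.003, 0.028, 0]
    - [0.0015, 0.0151, 0]
    - [0, 0, 0]
    - [0, 0, 0]
    - [0, 0, 0]
  spin: [0, 0, 0, 0, 0, 0, 0, 0]

```text
t: 24.95
ee_pos: [570.6, -31.2, 219.6]
eef_rot: [-0.0, 0.997, 0.082, -0.001]
force: [-0.3, 0.4, -3.1]
finger_gap: 0.132
finger_force: 39.6
```

```bash
python3 plan.py 570 -33.3 200 -1.407; python3 held.py 91
python3 - <<'E'
from h import *
for n in("top","side"): cv2.imwrite(f"pics/{n}2.png",bot.get_image(n)[:,:,::-1])
g=cv2.imread("pics/side2.png",0)
for r in range(138,172): print(r,''.join(chr(48+min(int(v)//4,74)) for v in g[r,298:350]))
E
```

```text
t 24.95 p [570.6 -31.2 219.6] yaw -1.406 q7 -1.03 gap 11.3 F [-0.3  0.4 -3.1] ff 39.6
offset if moved now [-0.9  2.  19.6] after spin -1.0 2.0 19.6 spin 0.001 tilt [-0.001  0.001 -1.   ]
tcp [570.6 -31.2 219.6] rack fit x y yaw (array([571.167, -33.976,  -1.391]), np.float64(0.038))
s/h/pitch-like: tilt fit (x,h,tilt about rack y) (array([ 4.59100e+00,  1.36513e+02, -8.40000e-02]), np.float64(0.024))
138 Y^cccb_Z[T@99:>:=:;;;::9::;@<;<<<<<<?87`cccccccccccc
139 JQaa^ZZY_[D87;;<;::;9<;;>=:;:;::::==:7;`cccccdcccccc
140 SXb^MILJS\E8:;?AAA@?>A@BDC>@>@@@?=FA87A`cbbcccbccbcc
141 cdccWQST]eJ8>@FJIJGFDHDECEBECCCCFCE:68A`cbbabbbbbbbb
142 bdddeaaddfI8:AFDEBBCACBECCAC@ACBBAF=68@acccbbbbbcbbb
143 Z_``aabcegJ7;ADACGC@@DFE=B@C@AJB>DRJ:8@`dccbbbbbbbbb
144 KJKMORY\`cI8CTK=B[RQOSTF;GHGEGWH;G\U@8A`cbcbbba`abbb
145 KLKKLMNKJM@9E[O>B_Y^\^\I;FGGDN_L=CZ^E7@`dbbbbba`aaaa
146 OOOOONPLIMA9@OJ=?NOSUY]J=FGGDT`Q?G[eI8C`caaaabaaaaaa
147 NOOOOONPPQF<APL>=MMNLKLB?EGFN[bVBJ\bI8Jabaaaaa``aaaa
148 NNONNNNOOPF<BNM@=KNMGHG@:@DDTZ^P?EYUD:J`baaaa'''aaaa
149 MNNNNNNNOOE;?FH>9<BBCC>::<<;;::99:9967J`cbaaaaa``abb
150 MMMMMMNN
[... 541 characters left out ...]
MNC[daaababaaaaa
160 cccccde^PMKMMMMMNMMMMMMMMMMMMNNNMNMMMNDNb^`bbabbaaab
161 bbbbccc]NNGLMMMMMMNMMMMMMMNMMMMMNMMMMNDGa]_abbbbabbb
162 bbbbbbc]NNILMMMMNMMMMMMNNMMMMMMMNMMMMNEBa`aabbbaabbb
163 bbbbcbc]LNKMMMNMMMMMNMMMMMMMMMNMMMNMMME@`bbbbbbababb
164 bcccbbc^KMILMMMMMMMNNMMMMMMMMMLKKKMMNMGD]acccbbbbabb
165 bbccbbc]KMJLMMMMMNNMMMOPPONNNNJJJJNNUWUTZZ^bbbabbbbc
166 bbcccbc\JPNOOOOOOOPNONRSSSOOOOORRRRQ\]]\YVV`bbabbbbc
167 bbccccc[HQSSRSSRQQQQQPPNMMMMMLLMLLLLKLLLLLWabbbabccc
168 cccccccYGLMMMMMMMMMMMMMMMMNMMMMMMMMMMMMMMMWabbbbbccc
169 cccccbc]ILMMMMMMMMMMMMMMMMMMMNMMMNNNMNMNMMYbbbbabccc
170 ccccccdeLKMNMMMMMMNMMMMNMMMNMMMMMMMMMNMMML`ccbbaabcc
171 cccccdceLKMMNMMMMMNNNMNMMMMMMMNNMMMMNNNMML`cbbbbbbbb
```

Run:
```python
from h import *
X=np.array([[-22,-33,0],[-22,33,0],[22,33,0],[22,-33,0]],float)
T=np.array([[-6,-33,108],[-6,33,108],[6,33,108],[6,-33,108]],float)
for y in(-31.2,-34):
  for h in(127,129):
    M,t=flat(h)((570.6,y,-1.406));print(y,h,proj("side",X@M.T+t).round(1).tolist(),proj("side",T@M.T+t).round(1).tolist())
im=cv2.imread("pics/side2.png");h=cv2.cvtColor(im,cv2.COLOR_BGR2HSV)
b=((h[...,0]>100)&(h[...,0]<128)&(h[...,1]>90))
for r in range(78,156,1): print(r,''.join('#' if v else '.' for v in b[r,300:345]))
```

```text
-31.2 127 [[336.3, 152.4], [308.7, 153.4], [307.7, 143.1], [334.5, 142.1]] [[337.0, 108.9], [307.8, 109.9], [307.6, 107.2], [336.5, 106.2]]
-31.2 129 [[336.3, 151.7], [308.7, 152.7], [307.7, 142.4], [334.5, 141.4]] [[337.1, 108.1], [307.8, 109.1], [307.6, 106.4], [336.5, 105.5]]
-34 127 [[336.4, 151.7], [308.8, 152.7], [307.8, 142.4], [334.6, 141.5]] [[337.1, 108.3], [308.0, 109.2], [307.7, 106.6], [336.6, 105.6]]
-34 129 [[336.4, 151.0], [308.8, 152.0], [307.8, 141.7], [334.6, 140.8]] [[337.1, 107.5], [308.0, 108.4], [307.7, 105.8], [336.6, 104.8]]
78 .....................#.....#...#.............
79 .............................................
80 ..................#..........................
81 .............................................
82 ..................#..........................
83 ..................##..........#..............
84 ..................#..........................
85 ...................##........................
86 ................#............................
87 ................#............................
88 .............................................
89 ..
[... 2633 characters left out ...]

142 .........############################........
143 .........######..##########..###..###........
144 .........##..##......##.......##..###........
145 .........#...##.......#.......##...##........
146 .........##..##.......#.......##...##........
147 .........##..##......###......##...#.........
148 .........##..##......###......##...#.........
149 .........##..#######################.........
150 .........###########################.........
151 .........################.###................
152 .............................................
153 .............................................
154 .............................................
155 .............................................
```

>>> arm_command:
  hand: [0.008, 0.008, 0.008, 0.008, 0.008, 0.008, 0.008]
  offset:
    - [-0.002, 0.0013, 0]
    - [0, 0, 0.01]
    - [0, 0, 0.01]
    - [0, 0, 0.007]
    - [0, 0, 0.003]
    - [0, 0, 0]
    - [0, 0, 0]
  spin: [0, 0, 0, 0, 0, 0, 0]

```text
t: 25.85
ee_pos: [569.4, -34.9, 190.3]
eef_rot: [0.0, 0.997, 0.082, 0.0]
force: [0.3, 0.5, -2.8]
finger_gap: 0.132
finger_force: 39.6
```

```bash
python3 plan.py 568.8 -32.8 97 -1.407
python3 - <<'E'
from h import *
im=bot.get_image("side")[:,:,::-1].copy();cv2.imwrite("pics/side3.png",im)
g=cv2.cvtColor(im,cv2.COLOR_BGR2GRAY)
for r in range(146,172): print(r,''.join(chr(48+min(int(v)//4,74)) for v in g[r,300:346]))
for y in(-32.8,-34.8):
  M,t=flat(0)((568.8,y,-1.406))
  print(y,"rim in",proj("side",np.array([[-25,-36,92],[-25,36,92],[25,36,92],[25,-36,92.]])@M.T+t).round(1).tolist(),"rack",proj("side",np.array([[-22,-33,98.],[-22,33,98],[22,33,98],[22,-33,98]])@M.T+t).round(1).tolist())
E
```

```text
t 25.85 p [569.4 -34.9 190.3] yaw -1.407 q7 -1.0 gap 11.3 F [ 0.3  0.5 -2.8] ff 39.6
offset if moved now [-0.3 -2.2 93.3] after spin -0.3 -2.2 93.3 spin -0.0 tilt [ 0. -0. -1.]
146 OOONQMILH<:FDLDKFLLOQGC?D@D<RGNFGI>57Uabaabbba
147 OOOOOPPQL=8B>J@H>D>A==>=?;?:C<?C@;;78Tababaaaa
148 NOONOOOPL=9<;;<<:9:;;;<;<<<<A=>=<<=88Tababaaaa
149 NNNNNNOPK=99;::::::::;;:;;;9<;<;<::78Xbbba`aaa
150 MNMNNNNOK<9;=?>A?@??>A@@A@A?B@BAB:667`dcbbabaa
151 MNMMMMMNJ=9<BFDFCECECDEDDBDBDAECD?867`dbbbbbba
152 LLMMLKOQO?8<AC@GCDDDCBBAGFFHLCCCGP@67^ccbbbaaa
153 LLLLLHXZ[E8DKD<MNLOLND=ARRQSWKBDP]F68\bbbaaaaa
154 LLKLLI``YC8JRG<GPKMKNH>BLJLJKGB@IN@78b`abbaaaa
155 MMLLMFa`R?8EMF<GMKMLNJ?@LLMLMHA?KNC97a_abbbba`
156 NNNNNEa`RA9ENH=EMLMMNJ@>MMNMNJBBLOF;7a`aaaaaaa
157 MMNNNH`aRB:ENI=AMMMLLJ@;JKLLLIA@JLE:7`baaaaaaa
158 VVOMMJ`aSE<DKG>?JKEDDB<9?@@ABC<9=>=:9`dbaaaaaa
159 eeYUUQ]RME=<<<=:9:;;;;;;<;:;9::9;9:89\eaabbbab
160 dddde^TNME<9:;;<<;<;<<>>>===??>>>==?=Nb_abbbbb
161 bbccd]YQHGAA???BCCCCCCEEDDDDGGGGGFFIEHa^`bcbbb
162 cbcbc]WPJMKIIIJNOOONOONNNOOONNNONONOEBa`abcbba
163 ccbcc]LMKNNNNNNNNNNNNNNNNMNNNNNNNMNNE@`bbbccbb
164 ccbcd^LMIMNMNMMNNNNMNMMNMMNNKKKLMMLJFE]bccccbb
165 ccccc]KNJLMMMNMNNMMNOPPPNNNOJIJKNOLLST[[_bbbbb
166 ccccc\JONNPPPOOPQOOORSSTOOOOPRRRSSRS\\ZWWabbbb
167 ccccd[IQTSSSSRQQQQQQQNNNMMMMLMMLLLLMMMLLXabbbb
168 ccccdYGLMMMMMMMMMMMMMNMNNNNNMNMMNNNNMMMMWbcbbb
169 ccccd]ILNNNNMMNNNMNMMNMNNNMNMNMNMNMNNMMMZbcbbb
170 cdccdfLKNNNMNNMNNNMNMNMNNMNNNNNMNMMNMMMM`dcbbb
171 ccdddeLKNNMNNNMMNNNNNNNMNNNNNMMNNNMNNNML`ccbbb
-32.8 rim in [[338.0, 164.5], [308.4, 165.7], [307.4, 153.8], [335.9, 152.7]] rack [[336.7, 161.9], [309.6, 162.9], [308.6, 152.5], [334.9, 151.5]]
-34.8 rim in [[338.0, 164.1], [308.5, 165.2], [307.5, 153.3], [336.0, 152.3]] rack [[336.7, 161.4], [309.7, 162.4], [308.7, 152.0], [335.0, 151.0]]
```

>>> arm_command:
  hand: [0.008, 0.008, 0.008, 0.008]
  offset:
    - [-0.0003, -0.0022, 0]
    - [0, 0, 0]
    - [0, 0, 0]
    - [0, 0, 0]
  spin: [0, 0, 0, 0]

```text
t: 26.3
ee_pos: [568.7, -32.6, 190.3]
eef_rot: [-0.0, 0.997, 0.082, 0.0]
force: [-0.7, -0.4, -2.1]
finger_gap: 0.123
finger_force: 39.6
```

>>> arm_command:
  hand: [0.008, 0.008, 0.008, 0.008, 0.008, 0.008]
  offset:
    - [0, 0, 0.003]
    - [0, 0, 0.003]
    - [0, 0, 0.002]
    - [0, 0, 0.002]
    - [0, 0, 0]
    - [0, 0, 0]
  spin: [0, 0, 0, 0, 0, 0]

```text
t: 26.9
ee_pos: [568.6, -32.7, 180.2]
eef_rot: [0.0, 0.997, 0.082, -0.0]
force: [0.9, -0.3, -2.7]
finger_gap: 0.133
finger_force: 39.6
```

```bash
python3 plan.py 568.8 -32.8 97 -1.407
```

```text
t 26.9 p [568.6 -32.7 180.2] yaw -1.407 q7 -0.99 gap 11.4 F [ 0.9 -0.3 -2.7] ff 39.6
offset if moved now [ 0.1  0.1 83.2] after spin 0.1 0.1 83.2 spin -0.0 tilt [-0. -0. -1.]
```

>>> arm_command:
  hand: [0.008, 0.008, 0.008, 0.008, 0.008, 0.008]
  offset:
    - [0, 0, 0.002]
    - [0, 0, 0.002]
    - [0, 0, 0.002]
    - [0, 0, 0.002]
    - [0, 0, 0.002]
    - [0, 0, 0]
  spin: [0, 0, 0, 0, 0, 0]

```text
t: 27.5
ee_pos: [568.4, -32.6, 169.9]
eef_rot: [-0.0, 0.997, 0.082, -0.0]
force: [-1.2, -0.3, -2.8]
finger_gap: 0.128
finger_force: 39.6
```

It's in, with no contact. I'll continue down (floor contact expected at TCP ≈ 97).

>>> arm_command:
  hand: [0.008, 0.008, 0.008, 0.008, 0.008, 0.008, 0.008, 0.008]
  offset:
    - [0, 0, 0.005]
    - [0, 0, 0.006]
    - [0, 0, 0.006]
    - [0, 0, 0.006]
    - [0, 0, 0.006]
    - [0, 0, 0.006]
    - [0, 0, 0.005]
    - [0, 0, 0]
  spin: [0, 0, 0, 0, 0, 0, 0, 0]

```text
t: 28.3
ee_pos: [568.1, -32.6, 129.4]
eef_rot: [-0.0, 0.997, 0.082, -0.001]
force: [0.0, 0.3, -2.7]
finger_gap: 0.127
finger_force: 39.6
```

>>> arm_command:
  hand: [0.008, 0.008, 0.008, 0.008, 0.008, 0.008, 0.008, 0.008]
  offset:
    - [0, 0, 0.005]
    - [0, 0, 0.005]
    - [0, 0, 0.004]
    - [0, 0, 0.004]
    - [0, 0, 0.003]
    - [0, 0, 0.002]
    - [0, 0, 0]
    - [0, 0, 0]
  spin: [0, 0, 0, 0, 0, 0, 0, 0]

```text
t: 29.1
ee_pos: [568.7, -32.6, 107.3]
eef_rot: [0.0, 0.997, 0.082, 0.0]
force: [-0.1, 0.6, -2.2]
finger_gap: 0.124
finger_force: 39.6
```

>>> arm_command:
  hand: [0.008, 0.008, 0.008, 0.008, 0.008, 0.008, 0.008]
  offset:
    - [0, 0, 0.002]
    - [0, 0, 0.002]
    - [0, 0, 0.002]
    - [0, 0, 0.0015]
    - [0, 0, 0.001]
    - [0, 0, 0]
    - [0, 0, 0]
  spin: [0, 0, 0, 0, 0, 0, 0]

```text
t: 29.8
ee_pos: [568.6, -32.6, 98.7]
eef_rot: [0.0, 0.997, 0.082, 0.0]
force: [-0.2, 0.7, -2.2]
finger_gap: 0.127
finger_force: 39.6
```

>>> arm_command:
  hand: [0.008, 0.008, 0.008, 0.008]
  offset:
    - [0, 0, 0.0007]
    - [0, 0, 0.0005]
    - [0, 0, 0]
    - [0, 0, 0]
  spin: [0, 0, 0, 0]

```text
t: 30.2
ee_pos: [568.7, -32.6, 97.5]
eef_rot: [0.0, 0.997, 0.082, 0.0]
force: [0.2, -0.4, -2.3]
finger_gap: 0.131
finger_force: 39.6
```

>>> arm_command:
  hand: [0.008, 0.008, 0.008, 0.008]
  offset:
    - [0, 0, 0.0006]
    - [0, 0, 0.0004]
    - [0, 0, 0]
    - [0, 0, 0]
  spin: [0, 0, 0, 0]

```text
t: 30.6
ee_pos: [568.6, -32.6, 96.5]
eef_rot: [0.0, 0.997, 0.082, 0.0]
force: [0.6, -0.5, -2.8]
finger_gap: 0.13
finger_force: 39.6
```

>>> arm_command:
  hand: [0.008, 0.008, 0.008]
  offset:
    - [0, 0, 0.0005]
    - [0, 0, 0]
    - [0, 0, 0]
  spin: [0, 0, 0]

```text
t: 30.9
ee_pos: [568.6, -32.6, 96.0]
eef_rot: [0.0, 0.997, 0.082, 0.0]
force: [-0.6, -0.1, -2.6]
finger_gap: 0.128
finger_force: 39.6
```

>>> arm_command:
  hand: [0.008, 0.008, 0.008, 0.008]
  offset:
    - [0, 0, 0.0006]
    - [0, 0, 0]
    - [0, 0, 0.0003]
    - [0, 0, 0]
  spin: [0, 0, 0, 0]

```text
t: 31.3
ee_pos: [568.8, -32.5, 95.9]
eef_rot: [-0.0, 0.997, 0.082, 0.0]
force: [-2.6, 0.6, 7.4]
finger_gap: 0.127
finger_force: 40.9
```

>>> arm_command:
  hand: [0.008, 0.008, 0.008]
  offset:
    - [0, 0, 0.0006]
    - [0, 0, 0]
    - [0, 0, 0]
  spin: [0, 0, 0]

```text
t: 31.6
ee_pos: [569.0, -32.5, 95.9]
eef_rot: [-0.001, 0.997, 0.082, 0.0]
force: [-5.8, 2.0, 14.0]
finger_gap: 0.125
finger_force: 41.6
```

The rack is on the floor. I'll relieve the press a little, release, rise and retreat.

>>> arm_command:
  hand: [0.008, 0.008, 0.014, 0.02, 0.03, 0.03, 0.03, 0.03]
  offset:
    - [0, 0, -0.0009]
    - [0, 0, 0]
    - [0, 0, 0]
    - [0, 0, 0]
    - [0, 0, 0]
    - [0, 0, 0]
    - [0, 0, -0.005]
    - [0, 0, -0.015]
  spin: [0, 0, 0, 0, 0, 0, 0, 0]

```text
t: 32.4
ee_pos: [567.7, -32.6, 115.1]
eef_rot: [0.0, 0.997, 0.082, -0.001]
force: [0.9, -0.4, -0.0]
finger_gap: 0.354
finger_force: 0.0
```

>>> arm_command:
  hand: [0.03, 0.03, 0.03, 0.03, 0.03, 0.03, 0.03, 0.03]
  offset:
    - [0, 0, -0.03]
    - [0, 0, -0.04]
    - [0, 0, -0.04]
    - [0, -0.04, 0]
    - [0, -0.045, 0]
    - [0, -0.045, 0]
    - [0, -0.045, 0]
    - [0, 0, 0]
  spin: [0, 0, 0, 0, 0, 0, 0, 0]

```text
t: 33.2
ee_pos: [538.8, 148.1, 225.9]
eef_rot: [-0.002, 0.996, 0.087, -0.0]
force: [0.3, 1.1, -0.4]
finger_gap: 0.354
finger_force: 0.0
```

>>> arm_command:
  hand: [0.03, 0.03, 0.03, 0.03, 0.03, 0.03]
  offset:
    - [0, -0.045, 0]
    - [0, -0.045, 0]
    - [0, -0.045, 0]
    - [0, -0.03, 0]
    - [0, 0, 0]
    - [0, 0, 0]
  spin: [0, 0, 0, 0, 0, 0]

```text
t: 33.8
ee_pos: [513.4, 302.6, 226.2]
eef_rot: [0.0, 0.997, 0.082, 0.0]
force: [0.1, -0.7, 0.2]
finger_gap: 0.352
finger_force: 0.0
```

```bash
cat > fin.py <<'E'
from h import *
im={n:bot.get_image(n) for n in("top","side")}
for n in im: cv2.imwrite(f"pics/{n}4.png",im[n][:,:,::-1])
TOPH=box((-6,-33,92),(6,33,108))
W=(295,105,350,172);h=cv2.cvtColor(im["side"],cv2.COLOR_RGB2HSV)
m=mask("side",im["side"],"blue",W);ys,xs=np.where(m);print("blue side rows",W[1]+ys.min()/S,W[1]+ys.max()/S,"cols",W[0]+xs.min()/S,W[0]+xs.max()/S)
M,t=flat(6)((569,-33,-1.407))
print("handle predicted",proj("side",TOPH@M.T+t).round(1).tolist())
b=((h[...,0]>100)&(h[...,0]<128)&(h[...,1]>90))
for r in range(138,172,1): print(r,''.join('#' if v else '.' for v in b[r,300:345]))
for n,w in(("side",(325,95,420,160)),("top",(445,225,505,285))):
    try: print("cover",n,fit(COVER,flat(0),[(n,mask(n,im[n],"green",w),w)],(450,-262,1.735)))
    except Exception as e: print(n,e)
E
python3 fin.py; python3 dish.py | tail -0; python3 -c "
import dish
for n in(('top',),('side',)): dish.run(n,'pics/%s4.png')"
```

```text
blue side rows 114.0 165.83333333333334 cols 307.0 320.8333333333333
handle predicted [[336.0, 158.0], [336.2, 152.6], [309.2, 159.0], [309.1, 153.6], [335.5, 155.1], [335.7, 149.8], [308.9, 156.1], [308.8, 150.8]]
138 .............................................
139 .............................................
140 ....................................#........
141 ......................................#......
142 ..................#....#..............#......
143 ..................#..........................
144 ..................#..#.......................
145 ...................#.........................
146 .............................................
147 ........................................#....
148 ..................#...#......................
149 ....................................#........
150 ......................#......................
151 ..................#...........#..............
152 ..........##########.........................
153 ..........##########.........................
154 ..........###########........................
155 .........############....#.....
[... 419 characters left out ...]
..........#..........................#.......
165 ..........#..................................
166 .............................................
167 .............................................
168 .............................................
169 .............................................
170 .............................................
171 .............................................
cover side (array([ 442.788, -265.413,    1.561]), np.float64(0.684))
cover top (array([ 447.663, -257.437,    1.735]), np.float64(0.244))
('top',) [567.471 -31.568   1.726] -0.554
('side',) [569.048 -37.587   1.683] -0.283Exception ignored on flushing sys.stdout:
BrokenPipeError: [Errno 32] Broken pipe
```

>>> arm_command:
  hand: [0.03, 0.03, 0.03, 0.03, 0.03, 0.03, 0.03, 0.03]
  offset:
    - [0, -0.045, 0]
    - [0, -0.045, 0]
    - [0, -0.045, 0]
    - [0, -0.045, 0]
    - [-0.045, 0, 0]
    - [-0.045, 0, 0]
    - [-0.045, 0, 0]
    - [0, 0, 0]
  spin: [0, 0, 0, 0, 0, 0, 0, 0]

```text
t: 34.7
ee_pos: [345.0, 457.2, 224.6]
eef_rot: [0.001, 0.997, 0.083, -0.003]
force: [0.1, 0.5, 0.1]
finger_gap: 0.352
finger_force: 0.0
```

```bash
python3 fin.py | grep -v '^16[6-9]\|^17\|^13'
python3 - <<'E'
from h import *
c=proj("side",[448,-260,30])[0].round().astype(int);w=(c[0]-40,c[1]-30,c[0]+40,c[1]+30)
im=cv2.imread("pics/side4.png")[:,:,::-1].copy();h=cv2.cvtColor(im,cv2.COLOR_RGB2HSV)
print(w)
for n in("cover",):
    w=(w[0],w[1],w[2],w[3]);print(fit(COVER,flat(0),[("side",mask("side",im,"green",w),w)],(448,-260,1.735)))
print([(n,th,[(np.round(d["point"]).tolist(),round(d["conf"],2)) for d in bot.boxes_of(n,th)][:2]) for n,th in(("side","petri"),("side","timer"),("side","marker"),("top","bottle"))])
E
```

```text
blue side rows 113.0 165.83333333333334 cols 310.0 336.8333333333333
handle predicted [[336.0, 158.0], [336.2, 152.6], [309.2, 159.0], [309.1, 153.6], [335.5, 155.1], [335.7, 149.8], [308.9, 156.1], [308.8, 150.8]]
140 .............................................
141 .............................................
142 .............................................
143 .............................................
144 .............................................
145 .............................................
146 .............................................
147 .............................................
148 .............................................
149 .............................................
150 .............................................
151 ......................###......####..........
152 ..........##########################.........
153 ..........###########################........
154 ..........###########################........
155 ..........######################..###........
156 ..........##.......................##........
157 ..........#....................
[... 156 characters left out ...]
........
161 ..........#........................#.........
162 ..........#........................#.........
163 ..........#.......................##.........
164 ..........#........................#.........
165 ..........#..................................
cover side (array([ 447.674, -260.696,    1.68 ]), np.float64(0.07))
cover top (array([ 447.273, -258.231,    1.735]), np.float64(0.236))
(np.int64(330), np.int64(103), np.int64(410), np.int64(163))
(array([ 447.813, -261.345,    1.693]), np.float64(0.071))
[('side', 'petri', [([259.0, 237.0], 0.64)]), ('side', 'timer', [([276.0, 315.0], 0.79), ([325.0, 151.0], 0.25)]), ('side', 'marker', [([381.0, 338.0], 0.96)]), ('top', 'bottle', [])]
```

The rack is level at floor height in the dish, the cover lies flat at (448,-260), and the petri dish, timer and marker haven't moved (the detector missed the bottle in this last look). I'll hand it in.

```bash
python3 -c "
from station import bot
print(bot.job_done())"
```

```text
the job is handed in; nothing more can be done
None
```

I handed the job in at about 35 s: by my last measurements the rack stands released on the dish floor and the cover lies flat and right way up on the bench. No verdict came back, and the last check missed the bottle, though the arm never went near it.

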